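# End-of-shift put-away on the sorting cart

### The job

The shift is over, so put the four loose work things back in their own marked homes on the cart: stand the white mug on the mug outline with its handle over the drawn handle, lay the red whistle flat on the whistle outline pointing the same way as the drawing, seat the big brass weight flat in the wide rubber nest and the small brass weight flat in the narrow one. The mug is china: keep it upright and set it down gently. Do not shift the stamp, the label roll or the loose clip that lie among them.

Things in the scene. Friction and masses are not known exactly. Their poses are not given: they have to be found in the camera images.
- mug_center (a point): small white ceramic mug: straight round body 62 mm across, 80 mm high, wall 4 mm, open on top, 0.24 kg (varies by 15 %). The point is on its axis half-way up, 40 mm above its foot. z axis up out of the mouth, +y axis towards the handle. Best gripped across the body along its x axis, where the fingers are clear of the handle
- mug_handle (a point): point in the loop of the mug's handle, 60 mm from the mug's axis along +y, 40 mm above its foot; axes as mug_center. The handle is a 10 mm thick loop reaching 68 mm from the axis, from 12 to 71 mm above the foot
- whistle_center (a point): red plastic whistle lying flat on its side, 20 mm high, 0.022 kg: round chamber 26 mm across with a straight 10 mm wide mouthpiece along one side. The point is the chamber's centre, half-way up (10 mm above its underside). z up, +x from the chamber towards the mouthpiece's end, the mouthpiece 8 mm to +y of the middle. At the chamber it is 26 mm wide (y -13 to +13 mm): grip it there across y
- whistle_mouth (a point): middle of the whistle's mouthpiece end face, 42 mm along +x and 8 mm along +y from whistle_center; same axes
- big_weight_center (a point): big brass parcel weight, 0.5 kg (varies by 15 %): a cylinder 50 mm across and 28 mm high with a neck and a 22 mm round knob, 44 mm high in all. The point is on its axis 22 mm above its foot; z up. Grip the cylinder with the fingertips 5 mm or more above its foot, so that they stay above the lip of the nest
- small_weight_center (a point): small brass parcel weight, 0.2 kg (varies by 15 %): a cylinder 32 mm across and 26 mm high with a neck and an 18 mm round knob, 40 mm high in all. The point is on its axis 20 mm above its foot; z up. Grip the cylinder with the fingertips 5 mm or more above its foot
- mug_mat: home of the mug: fixed yellow mat, 94 by 130 mm, with a black outline of the mug seen from above: a disc 64 mm across with a 12 mm wide bar for the handle. The origin is the disc's centre at deck height; the drawn handle runs along +y, out to 69 mm; z up. The mat's top is 2 mm above the deck
- whistle_mat: home of the whistle: fixed yellow mat, 94 by 66 mm, with a black outline of the whistle lying on its side. The origin is the drawn chamber's centre at deck height; +x runs towards the drawn mouthpiece's end, its bar offset 8 mm to +y as on the whistle; z up. The mat's top is 2 mm above the deck
- wide_nest: home of the big weight: fixed round black rubber nest on a 100 mm square yellow mat, an open dish 68 mm across inside and 78 mm outside. Its origin is its centre at deck height; its floor is 3 mm and its lip 6.5 mm above the deck
- narrow_nest: home of the small weight: fixed round black rubber nest on an 80 mm square yellow mat, 48 mm across inside and 58 mm outside. Its origin is its centre at deck height; its floor is 3 mm and its lip 6.5 mm above the deck
- stamp: bystander, to be left alone: rubber stamp standing on its 40 by 26 mm wooden block, with a dark turned handle, 56 mm high; origin under its centre
- label_roll: bystander, to be left alone: white label roll standing on its end, 56 mm across, 45 mm high, with a hole; origin under its centre
- clip: bystander, to be left alone: steel bulldog clip lying on the deck, about 60 by 45 mm, 20 mm high; origin under its jaws
Things that resemble listed ones, but are neither listed nor needed, are in the scene too. There is more than one size of the part that bears mug_center; the job needs the largest.

How it is judged:
At the end, for the whole second after the job is handed in: Mug upright and whistle flat within 12 mm and 0.3 rad of their outlines, handle and mouthpiece on the drawn side; big weight flat on the floor of the wide nest, small one on that of the narrow nest, within 12 mm of the centre; all released and at rest (horizontal distance between mug_center and mug_mat below 0.012 m and angle between mug_center's own z axis and vertical below 0.1 rad and height (world z) of mug_center below 0.048 m and angle between the y axis of mug_center and the y axis of mug_mat, either way round below 0.3 rad and y of mug_handle in the frame of mug_mat above 0.03 m and horizontal distance between whistle_center and whistle_mat below 0.012 m and angle between whistle_center's own z axis and vertical below 0.15 rad and height (world z) of whistle_center below 0.018 m and angle between the x axis of whistle_center and the x axis of whistle_mat, either way round below 0.3 rad and x of whistle_mouth in the frame of whistle_mat above 0.02 m and horizontal distance between big_weight_center and wide_nest below 0.012 m and angle between big_weight_center's own z axis and vertical below 0.05 rad and height (world z) of big_weight_center below 0.0275 m and horizontal distance between small_weight_center and narrow_nest below 0.012 m and angle between small_weight_center's own z axis and vertical below 0.06 rad and height (world z) of small_weight_center below 0.0255 m and linear speed of each of mug, whistle, big_weight, small_weight below 0.02 m/s); the robot touches nothing.
It fails at once if the mug was tipped over (more than 0.6 rad) (angle between mug_center's own z axis and vertical above 0.6 rad).
It fails at once if the mug was dropped or knocked flying (faster than 0.7 m/s, a fall of some 25 mm, out of the fingers) (linear speed of mug above 0.7 m/s and contact force between the fingers and mug below 0.5 N).
It fails at once if the mug was banged or pressed hard down on its mat (more than 50 N) (contact force between mug and mug_mat above 50 N).
It fails at once if the stamp, the label roll or the loose clip was shifted by more than 30 mm (distance of any of stamp, label_roll, clip from where it was at the start of the episode above 0.03 m).
It also fails if it takes over 102 s, if anything falls off the work surface, if the arm or the gripper's body presses on something with over 40 N, if the wrist force passes 120 N, or if a joint passes its speed limit or range.

### The arm

A 6-joint arm with a two-finger parallel gripper is mounted at the origin on the work surface. World frame = base frame: x ahead of the robot, y to its left, z up, the work surface at z = 0. Lengths are in m, angles in rad, forces in N, time in s.
With the tool pointing down it reaches from about 0.275 to 0.75 m from the base axis. Payload 10.2 kg.
Tool frame: the origin (TCP) lies between the finger pads; the fingertips stand finger_overhang ahead of it and the grasp point (between the pads) lies 6 mm ahead of it (finger_overhang is the distance from the TCP to the fingertips, in m); y points along the fingers, z is the direction in which the jaws open and shut, and the axes are right-handed (so a half turn about y gives the same grasp; the last joint's range is limited). The gripper opens to 85 mm and grips with 20 to 120 N. Pads are 22 mm wide; open, the fingers measure 114 mm over their backs; the gripper's body (76 mm by 85 mm) begins 54 mm behind the grasp point. The pads swing forward as they close: fully open they stand 13 mm farther back than shut.
Start: joints at [-1.329, 0.313, 1.498, -0, 1.331, -0.223], TCP at [0.235, -0.469, 0.236] pointing down, gripper open.
Joint ranges: [-2.94, 2.94], [-0.97, 2.17], [0.19, 2.56], [-1.23, 4.37], [0.02, 3.11], [-2.88, 2.88]. Speed limits (rad/s): [2.39, 2.39, 3.01, 3.14, 3.14, 3.14].

### API

Orientations are given as [roll, pitch, yaw] about the fixed x, y, z axes, in that order (R = Rz(yaw) Ry(pitch) Rx(roll)).
In Python, from station import * gives the robot as it stands.
- The arm moves only by the tool drive_tool, never from a script. Its argument "moves" is a list that holds one entry, the list of rows, each a list of 7 numbers: the shift along the tool's x, y, z in m, then the turn, a rotation vector about the tool's x, y, z in degrees, then the opening, from 0 (shut) to 1 (fully open). In form: [[[tx, ty, tz, rx, ry, rz, jaw], ...]]. A call has 1 to 20 rows; each row shifts and turns the pose as measured when the row begins, along the tool's axes as they then stand; what a row does not reach is not made up. A row lasts 1/12 s, in which the tool goes at most 41.7 mm and 7.16 degrees, less where a joint would pass 70% of its speed; a pose out of reach is approached as far as the arm can. A call is refused whole if a number of a shift passes 0.0417 or a number of a turn 7.16, either way. A call with a gripper value outside its range is refused whole. The fingers move at their own pace and stop on an object; "squeeze" is the grip in N (left out, the last holds). Time passes only in rows, so rows that do not move let the fingers close. It gives the time, the measured TCP pose, the force and the opening at its end, in the units of the state.
- sense(): the state, without advancing time (a new reading comes with each control period).
- get_image(name): name is "side" or "top"; returns the picture (480x640x3 uint8, red, green, blue); there is no depth.
- calibration(name): a dict with "intrinsics" (3x3 intrinsics, pixels), "distortion" ([k1, k2, p1, p2, k3] as OpenCV has them; the pictures are not rectified), "R" (3x3) and "t" (3): a world point X has camera coordinates R X + t. Camera axes: x right, y down, z forward; pixel columns grow to the right and rows downward; lengths in m; the calibration is good to about 2 mm. A picture is of the moment at which its call begins. calibration takes no time and is no camera call.
- finish_job(): hands the job in, once; it reports no verdict.
The state is a dict: "time_s": time; "joint_positions": joint angles; "joint_vel": joint speeds; "joint_efforts": joint torques, N m; "tool_pos": TCP position; "ee_rot": TCP orientation; "ft_force": force on the tool from outside, world axes, zero at the start; "wrist_torque": the same for the moment, N m; "grip_width": finger opening in m.
Only numpy, scipy, OpenCV 4.12 (cv2) and the standard library are available. Lean on these libraries where they do the work, as an engineer would, in place of code of your own. Each camera call takes 0.05 s, during which the arm holds its last target. There are 200 camera calls.

## Working session

There is one attempt and no reset: what is moved stays moved. The work goes in short steps, Python scripts to look and compute and a tool call to move; the robot and the scene stay as the last step left them, time stands still between calls to the robot, and variables do not carry over. Pictures are saved under pics/ and viewed, about 12 in all and at most 16, crops included, and the job is handed in when it is done.

Besides the shell and the picture viewer there is one more tool, called after ">>>" by a JSON object that holds its "method" and its "body", one argument or row to a line. drive_tool: Moves the arm, as the interface text tells. Its arguments: {"type":"object","properties":{"moves":{"type":"array"},"squeeze":{"type":"number"}},"required":["moves"]}

```bash
ls; mkdir -p pics
python3 - <<'E'
from station import *
import cv2
for n in("top","side"):
    im=get_image(n); cv2.imwrite(f"pics/{n}0.png",im[:,:,::-1]); c=calibration(n); print(n,c)
print(sense())
E
```

```text
pics
top {'intrinsics': array([[512.37561052,   0.        , 322.70713245],
       [  0.        , 512.37561052, 239.63228541],
       [  0.        ,   0.        ,   1.        ]]), 'distortion': array([-0.05109315,  0.        ,  0.        ,  0.        ,  0.        ]), 'R': array([[-0.02713064, -0.99962329, -0.00414896],
       [-0.99570785,  0.02739131, -0.08840586],
       [ 0.0884862 ,  0.00173265, -0.9960759 ]]), 't': array([0.01507839, 0.45259333, 1.28605896])}
side {'intrinsics': array([[463.150635  ,   0.        , 319.97506711],
       [  0.        , 463.150635  , 238.33747134],
       [  0.        ,   0.        ,   1.        ]]), 'distortion': array([-0.05015616,  0.        ,  0.        ,  0.        ,  0.        ]), 'R': array([[-0.99613857, -0.08367174, -0.02658928],
       [-0.01952507,  0.50640334, -0.86207565],
       [ 0.08559627, -0.85822765, -0.50608159]]), 't': array([0.45835867, 0.04677083, 0.98159402])}
{'time_s': 0.1, 'joint_positions': array([-1.32937011e+00,  3.13353665e-01,  1.49834069e+00,  1.31094077e-05,
        1.33101831e+00, -2.23413739e-01]), 'joint_vel': array([ 2.21351129e-03, -9.86501322e-04, -2.48892403e-03,  1.33535172e-03,
        1.21056379e-03,  9.45594715e-05]), 'joint_efforts': array([ 4.02022575e-03, -4.12893927e+01, -2.60141730e+01, -1.34789407e-04,
        2.98860774e-03,  1.78836871e-05]), 'tool_pos': array([ 0.23527797, -0.46907985,  0.23522066]), 'ee_rot': array([-1.57188568e+00,  2.60563629e-04, -2.67675596e+00]), 'ft_force': array([ 0.37095676, -0.50335766,  0.13750479]), 'wrist_torque': array([-0.05189235, -0.02098755, -0.02067337]), 'grip_width': 0.08533462008540275}
```

View pics/top0.png

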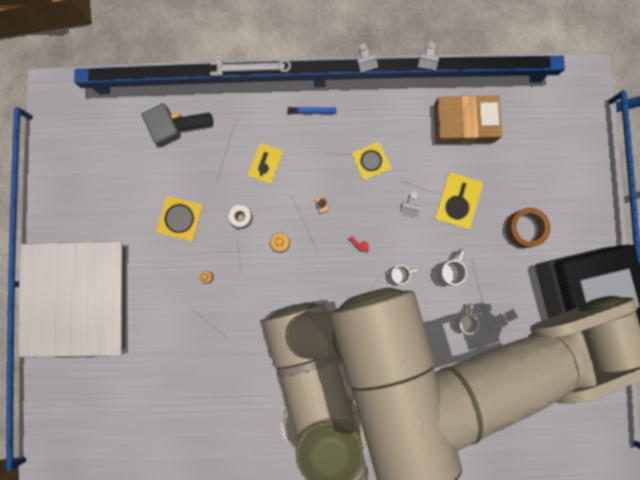

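View pics/side0.png

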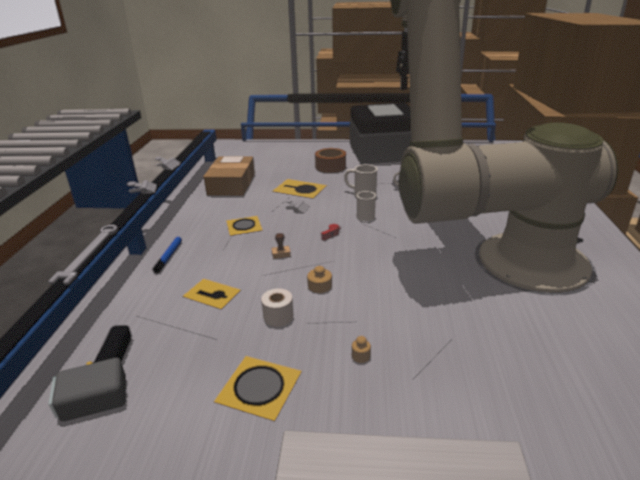

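The top view shows the wide nest at (179,218), narrow nest (371,160), whistle mat (265,163), mug mat (459,200), big weight (280,242), small weight (206,277) and whistle (360,244). The mugs are at (454,271), which looks the largest, (400,274) and (468,320).

```bash
cat > h.py <<'E'
from station import *
import cv2, numpy as np
def world(px,z,n="top"):
    c=calibration(n); R,t=np.array(c["R"]),np.array(c["t"])
    u=cv2.undistortPoints(np.array(px,float).reshape(-1,1,2),c["intrinsics"],c["distortion"]).reshape(-1,2)
    d=np.c_[u,np.ones(len(u))]@R; o=-R.T@t
    return o+d*((z-o[2])/d[:,2])[:,None]
def pix(X,n="top"):
    c=calibration(n); return cv2.projectPoints(np.array(X,float).reshape(-1,1,3),cv2.Rodrigues(np.array(c["R"]))[0],np.array(c["t"]),c["intrinsics"],c["distortion"])[0].reshape(-1,2)
K=6
def crop(im,x0,y0,x1,y1):
    return cv2.resize(im[y0:y1,x0:x1],None,fx=K,fy=K,interpolation=cv2.INTER_CUBIC)
def biggest(m):
    cs=cv2.findContours(m.astype(np.uint8),cv2.RETR_EXTERNAL,cv2.CHAIN_APPROX_NONE)[0]
    return max(cs,key=cv2.contourArea)
def full(p,x0,y0): return (np.array(p,float).reshape(-1,2)+.5)/K-.5+[x0,y0]
E
cat > m.py <<'E'
from h import *
im=cv2.imread("pics/top0.png")
np.set_printoptions(precision=4,suppress=True)
mats=dict(wide=(150,190,210,247),narrow=(345,137,397,185),whistle=(244,140,288,188),mug=(430,168,488,232))
for n,b in mats.items():
    c=crop(im,*b); hsv=cv2.cvtColor(c,cv2.COLOR_BGR2HSV)
    y=(hsv[...,1]>120)&(hsv[...,0]>15)&(hsv[...,0]<35)&(hsv[...,2]>90)
    k=biggest(y); hull=np.zeros(y.shape,np.uint8); cv2.drawContours(hull,[cv2.convexHull(k)],-1,1,-1)
    box=cv2.boxPoints(cv2.minAreaRect(k)); wb=world(full(box,*b[:2]),.002)
    dark=(hull>0)&(c.max(2)<110)
    dc=biggest(dark); dm=np.zeros(y.shape,np.uint8); cv2.drawContours(dm,[dc],-1,1,-1)
    print(n,"matcentre",wb.mean(0)[:2],"sides",np.linalg.norm(wb[0]-wb[1]),np.linalg.norm(wb[1]-wb[2]),"edge deg",np.degrees(np.arctan2(*(wb[1]-wb[0])[[1,0]])))
    D=cv2.distanceTransform(dm,cv2.DIST_L2,5); r=D.max(); q=np.argwhere(D>r-.8).mean(0)[::-1]
    w=world(full(q,*b[:2]),.002)[0,:2]; P=world(full(np.argwhere(dm>0)[:,::-1],*b[:2]),.002)[:,:2]
    d=np.linalg.norm(P-w,axis=1); far=P[d>max(.017,r/K/400+.006)]
    print("   disc",w,"diam mm",2*r/K*2.5,"fit circle",world(full(cv2.minEnclosingCircle(dc)[0],*b[:2]),.0065)[0,:2], "far",far.mean(0) if len(far) else 0,"maxd",d.max(), "dir",np.degrees(np.arctan2(*(far.mean(0)-w)[::-1])) if len(far) else 0)
# weights
for n,b,z in(("big",(262,225,298,260),.028),("small",(194,264,220,290),.026)):
    c=crop(im,*b); hsv=cv2.cvtColor(c,cv2.COLOR_BGR2HSV); m=(hsv[...,1]>110)&(hsv[...,0]<30)
    k=biggest(m); (cx,cy),r=cv2.minEnclosingCircle(k); print(n,world(full((cx,cy),*b[:2]),z*.8)[0],"px",full((cx,cy),*b[:2]),"diam",2*r/K/ .41)
b=(340,228,376,258); c=crop(im,*b); hsv=cv2.cvtColor(c,cv2.COLOR_BGR2HSV); m=(hsv[...,1]>120)&((hsv[...,0]<8)|(hsv[...,0]>170))
k=biggest(m); dm=np.zeros(m.shape,np.uint8); cv2.drawContours(dm,[k],-1,1,-1)
D=cv2.distanceTransform(dm,cv2.DIST_L2,5); q=np.argwhere(D>D.max()-.8).mean(0)[::-1]; w=world(full(q,*b[:2]),.015)[0,:2]
P=world(full(np.argwhere(dm>0)[:,::-1],*b[:2]),.015)[:,:2]; d=np.linalg.norm(P-w,axis=1); far=P[d>.02].mean(0); print("whistle",w,"r",D.max()/K*2.45,"far",far,"maxd",d.max(),"dir",np.degrees(np.arctan2(*(far-w)[::-1])))
o=np.vstack([np.hstack([cv2.resize(im[235:345,380:490],(550,550),interpolation=cv2.INTER_CUBIC)]) ])
s=cv2.imread("pics/side0.png"); s=cv2.resize(s[150:250,300:410],(240,220)) if 0 else None
t=cv2.resize(im[225:260,335:380],(250,194),interpolation=cv2.INTER_CUBIC)
o=np.hstack([o,np.vstack([t,np.zeros((550-194,250,3),np.uint8)])]); cv2.imwrite("pics/c1.png",o)
E
python3 m.py
```

```text
wide matcentre [0.5213 0.3761] sides 0.09931724497629753 0.1009951037004409 edge deg -14.421296670664006
   disc [0.5213 0.3769] diam mm 67.73774 fit circle [0.5205 0.3754] far 0 maxd 0.03767354827369817 dir 0
narrow matcentre [ 0.6598 -0.1291] sides 0.07918803513245681 0.07998910281671212 edge deg -67.81733204404254
   disc [ 0.6602 -0.1293] diam mm 49.102074 fit circle [ 0.6589 -0.1286] far 0 maxd 0.027282176293149718 dir 0
whistle matcentre [0.6611 0.1487] sides 0.09337918117834905 0.06524070910481906 edge deg -20.97581543308522
   disc [0.6475 0.1543] diam mm 21.666668 fit circle [0.658  0.1532] far [0.6747 0.1518] maxd 0.041589987199366026 dir -5.262811602713222
mug matcentre [ 0.5479 -0.3554] sides 0.12975042126678585 0.09405416108019507 edge deg -19.55639960529753
   disc [ 0.5302 -0.3487] diam mm 54.7584 fit circle [ 0.5457 -0.3563] far [ 0.5769 -0.3654] maxd 0.06672898123005935 dir -19.579815063795166
big [0.4494 0.1128 0.0224] px [[279.5203 242.0887]] diam 46.09195740242315
small [0.3665 0.302  0.0208] px [[205.8926 276.6533]] diam 29.153045406186486
whistle [ 0.4341 -0.1005] r 11.025001 far [ 0.4493 -0.0745] maxd 0.04168611786774915 dir 59.588148591046725
```

View pics/c1.png

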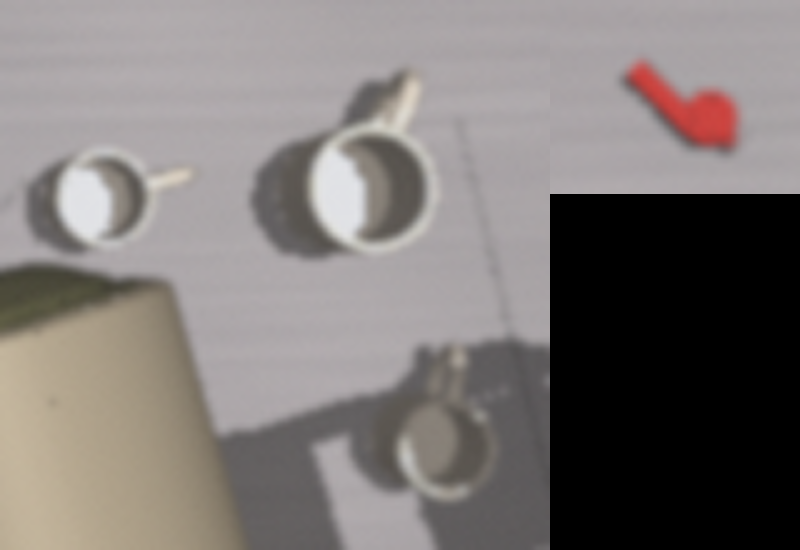

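The largest mug is the one with its rim at px (454.6,272.4) and handle end at (462,250). Mat sizes and the mugs' relative sizes match the task's figures.

```bash
cat >> h.py <<'E'
def plan(x,y,z,alpha=None):
    "alpha: world angle of tool z (jaw axis), deg. prints turn about tool y, then the shift in the tool axes after that turn"
    s=sense(); yaw=np.degrees(s["ee_rot"][2]); a0=yaw+90; alpha=a0 if alpha is None else alpha
    dy=(alpha-a0+180)%360-180; a=np.radians(alpha-90); d=np.array([x,y,z])-s["tool_pos"]
    print("TCP",s["tool_pos"].round(4),"rot",np.degrees(s["ee_rot"]).round(2),"alpha",round((a0+180)%360-180,2),"turn ry %.1f"%-dy,
     "shift x %.4f y %.4f z %.4f"%(d[0]*np.cos(a)+d[1]*np.sin(a),-d[2],-d[0]*np.sin(a)+d[1]*np.cos(a)),"q6 end %.2f"%(np.arctan2(y,x)-np.radians(alpha)))
def st():
    s=sense(); print("t",s["time_s"],"TCP",s["tool_pos"].round(4),"F",s["ft_force"].round(1),"w",round(s["grip_width"],4),"rot",np.degrees(s["ee_rot"]).round(1))
E
python3 - <<'E'
from h import *
import station
print([n for n in dir(station) if not n.startswith('_')], getattr(station,'finger_overhang',None), [k for k in sense() if 'over' in k])
im=cv2.imread("pics/top0.png"); b=(438,245,472,290)
c=crop(im,*b); bright=(c.min(2)>185)
c0=world([[454.6,272.4]],.08)[0]; 
for p,z in(([462,250],.065),([459.5,260],.07),([462,250],.04)): 
    h=world([p],z)[0]; print(h,np.degrees(np.arctan2(h[1]-c0[1],h[0]-c0[0])),np.linalg.norm((h-c0)[:2]))
r=world([[442,272.4],[467.2,272.4]],.08); print("c",c0,"diam",np.linalg.norm(r[0]-r[1]))
plan(c0[0],c0[1],.2,-107)
E
```

```text
['MotionError', 'calibration', 'finger_overhang', 'finish_job', 'get_image', 'sense'] 0.025 []
[ 0.41377935 -0.33967466  0.065     ] -24.384909896759993 0.06014155105155399
[ 0.3891265  -0.33092408  0.07      ] -28.09291387007124 0.034146605672680776
[ 0.41530229 -0.34644414  0.04      ] -29.3046696541431 0.06456137196138288
c [ 0.35900288 -0.31484435  0.08      ] diam 0.061445154805115525
TCP [ 0.2353 -0.4691  0.2352] rot [-9.0060e+01  1.0000e-02 -1.5337e+02] alpha -63.37 turn ry 43.6 shift x -0.0732 y 0.0352 z -0.1837 q6 end 1.15
```

>>> {"method": "drive_tool", "body": {
  "moves": [
    [[0, 0, 0, 0, 6.7, 0, 1], [0, 0, 0, 0, 6.7, 0, 1], [0, 0, 0, 0, 6.7, 0, 1], [0, 0, 0, 0, 6.7, 0, 1], [0, 0, 0, 0, 6.7, 0, 1], [0, 0, 0, 0, 6.7, 0, 1], [0, 0, 0, 0, 6.7, 0, 1], [0, 0, 0, 0, 6.7, 0, 1]]
  ]
}}

```text
time_s: 0.77
tool_pos: [0.2349, -0.4678, 0.2323]
ee_rot: [-1.576, -0.005, 2.63]
ft_force: [-0.5, 0.5, 0.6]
grip_width: 0.0855
```

```bash
python3 -c "
from h import *
st();plan(.359,-.315,.16,-117)"
```

```text
t 0.7667 TCP [ 0.2349 -0.4678  0.2323] F [-0.5  0.5  0.6] w 0.0855 rot [-90.3  -0.3 150.7]
TCP [ 0.2349 -0.4678  0.2323] rot [-90.33  -0.3  150.7 ] alpha -119.3 turn ry -2.3 shift x -0.0412 y 0.0723 z -0.1924 q6 end 1.32
```

>>> {"method": "drive_tool", "body": {
  "moves": [
    [[-0.007, 0.005, -0.032, 0, -1, 0, 1], [-0.007, 0.005, -0.032, 0, -1, 0, 1], [-0.007, 0.005, -0.032, 0, 0, 0, 1], [-0.007, 0.005, -0.032, 0, 0, 0, 1], [-0.007, 0.005, -0.032, 0, 0, 0, 1], [-0.007, 0.005, -0.032, 0, 0, 0, 1], [0, 0, 0, 0, 0, 0, 1], [0, 0, 0, 0, 0, 0, 1]]
  ]
}}

```text
time_s: 1.43
tool_pos: [0.366, -0.311, 0.1991]
ee_rot: [-1.579, -0.009, 2.656]
ft_force: [-0.6, -1.0, -0.1]
grip_width: 0.0854
```

```bash
python3 -c "
from h import *
st();plan(.359,-.315,.055,-117)
a=get_image('top');b=get_image('side')
o=np.hstack([cv2.resize(a[220:320,380:510],(390,300)),cv2.resize(b[130:230,310:440],(390,300))]);cv2.imwrite('pics/c2.png',o[:,:,::-1])"
```

```text
t 1.4333 TCP [ 0.366  -0.311   0.1991] F [-0.6 -1.  -0.1] w 0.0854 rot [-90.5  -0.5 152.2]
TCP [ 0.366  -0.311   0.1991] rot [-90.46  -0.54 152.16] alpha -117.84 turn ry -0.8 shift x 0.0044 y 0.1441 z 0.0067 q6 end 1.32
```

View pics/c2.png

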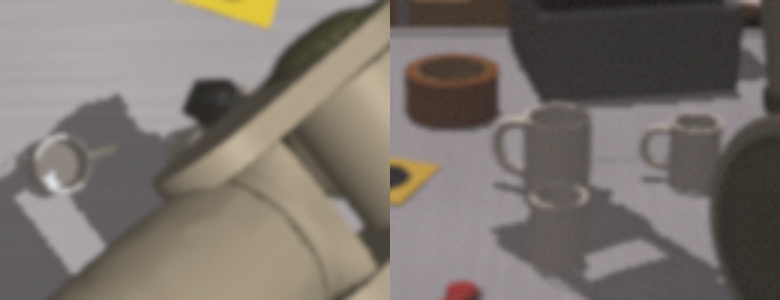

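```bash
python3 -c "
from h import *
print(world([[366.7,167.7]],.08,'side'), pix([.359,-.315,.08],'side'),world([[310+170/3,130+190/3]],.0,'side'))"
```

```text
[[ 0.35844014 -0.31780353  0.08      ]] [[366.49460992 168.08906394]] [[ 0.35664109 -0.32689227  0.        ]]
```

>>> {"method": "drive_tool", "body": {
  "moves": [
    [[0.004, 0.02, 0.006, 0.5, -0.8, 0.5, 1], [0, 0.02, 0, 0, 0, 0, 1], [0, 0.004, 0, 0, 0, 0, 1], [0, 0, 0, 0, 0, 0, 1]]
  ]
}}

```text
time_s: 1.87
tool_pos: [0.3569, -0.3194, 0.1552]
ee_rot: [-1.568, 0.003, 2.663]
ft_force: [-0.4, -0.2, 0.2]
grip_width: 0.0852
```

```bash
python3 -c "
from h import *
st();plan(.359,-.315,.055,-117)"
```

```text
t 1.8667 TCP [ 0.3569 -0.3194  0.1552] F [-0.4 -0.2  0.2] w 0.0852 rot [-89.8   0.2 152.6]
TCP [ 0.3569 -0.3194  0.1552] rot [-8.9820e+01  1.5000e-01  1.5259e+02] alpha -117.41 turn ry -0.4 shift x 0.0001 y 0.1002 z -0.0049 q6 end 1.32
```

>>> {"method": "drive_tool", "body": {
  "moves": [
    [[0, 0.015, -0.004, 0, 0, 0, 1], [0, 0.02, 0, 0, 0, 0, 1], [0, 0.02, 0, 0, 0, 0, 1], [0, 0.02, 0, 0, 0, 0, 1], [0, 0.015, 0, 0, 0, 0, 1], [0, 0.005, 0, 0, 0, 0, 1], [0, 0, 0, 0, 0, 0, 1]]
  ]
}}

```text
time_s: 2.45
tool_pos: [0.3593, -0.3239, 0.0633]
ee_rot: [-1.562, 0.012, 2.656]
ft_force: [-0.3, 0.1, 0.3]
grip_width: 0.0852
```

```bash
python3 -c "
from h import *
st();plan(.3585,-.316,.055,-117)"
```

```text
t 2.45 TCP [ 0.3593 -0.3239  0.0633] F [-0.3  0.1  0.3] w 0.0852 rot [-89.5   0.7 152.2]
TCP [ 0.3593 -0.3239  0.0633] rot [-89.51   0.69 152.18] alpha -117.82 turn ry -0.8 shift x 0.0043 y 0.0083 z -0.0067 q6 end 1.32
```

>>> {"method": "drive_tool", "body": {
  "moves": [
    [[0.004, 0.004, -0.006, -0.5, 0, -0.6, 1], [0, 0.003, 0, 0, 0, 0, 1], [0, 0, 0, 0, 0, 0, 1]]
  ]
}}

```text
time_s: 2.7
tool_pos: [0.3591, -0.318, 0.0584]
ee_rot: [-1.57, 0.004, 2.655]
ft_force: [-0.3, 0.3, 0.0]
grip_width: 0.0856
```

```bash
python3 -c "
from h import *
st();plan(.3585,-.316,.055,-117)"
```

```text
t 2.7 TCP [ 0.3591 -0.318   0.0584] F [-0.3  0.3  0. ] w 0.0856 rot [-90.    0.2 152.1]
TCP [ 0.3591 -0.318   0.0584] rot [-89.95   0.23 152.12] alpha -117.88 turn ry -0.9 shift x 0.0014 y 0.0034 z -0.0015 q6 end 1.32
```

Close on the mug.

>>> {"method": "drive_tool", "body": {
  "moves": [
    [[0.001, 0.002, -0.001, 0, 0, 0, 0.85], [0, 0, 0, 0, 0, 0, 0.75], [0, 0, 0, 0, 0, 0, 0.6], [0, 0, 0, 0, 0, 0, 0.5], [0, 0, 0, 0, 0, 0, 0.4], [0, 0, 0, 0, 0, 0, 0.4], [0, 0, 0, 0, 0, 0, 0.4], [0, 0, 0, 0, 0, 0, 0.4]]
  ],
  "squeeze": 35
}}

```text
time_s: 3.37
tool_pos: [0.3591, -0.3168, 0.0578]
ee_rot: [-1.569, 0.006, 2.655]
ft_force: [0.4, 0.3, -0.9]
grip_width: 0.0597
```

```bash
python3 -c "
from h import *
st();plan(.3585,-.316,.14,-117)"
```

```text
t 3.3667 TCP [ 0.3591 -0.3168  0.0578] F [ 0.4  0.3 -0.9] w 0.0597 rot [-89.9   0.3 152.1]
TCP [ 0.3591 -0.3168  0.0578] rot [-89.89   0.34 152.15] alpha -117.85 turn ry -0.9 shift x 0.0009 y -0.0822 z -0.0004 q6 end 1.32
```

>>> {"method": "drive_tool", "body": {
  "moves": [
    [[0, -0.005, 0, 0, 0, 0, 0.4], [0, -0.01, 0, 0, 0, 0, 0.4], [0, -0.012, 0, 0, 0, 0, 0.4], [0, -0.012, 0, 0, 0, 0, 0.4], [0, -0.005, 0, 0, 0, 0, 0.4], [0, 0, 0, 0, 0, 0, 0.4]]
  ]
}}

```text
time_s: 3.87
tool_pos: [0.3588, -0.3165, 0.1062]
ee_rot: [-1.569, 0.006, 2.655]
ft_force: [0.5, -0.8, -2.2]
grip_width: 0.0595
```

```bash
python3 -c "
from h import *
st();plan(.5302,-.3487,.105,-109.6)"
```

```text
t 3.8667 TCP [ 0.3588 -0.3165  0.1062] F [ 0.5 -0.8 -2.2] w 0.0595 rot [-89.9   0.3 152.1]
TCP [ 0.3588 -0.3165  0.1062] rot [-89.89   0.33 152.14] alpha -117.86 turn ry -8.3 shift x -0.1722 y 0.0012 z -0.0272 q6 end 1.33
```

>>> {"method": "drive_tool", "body": {
  "moves": [
    [[-0.01, 0, 0, 0, -2.5, 0, 0.4], [-0.02, 0, -0.003, 0, -2.5, 0, 0.4], [-0.025, 0, -0.004, 0, -2.5, 0, 0.4], [-0.025, 0, -0.004, 0, 0, 0, 0.4], [-0.025, 0, -0.004, 0, 0, 0, 0.4], [-0.025, 0, -0.004, 0, 0, 0, 0.4], [-0.02, 0, -0.004, 0, 0, 0, 0.4], [-0.01, 0, -0.002, 0, 0, 0, 0.4], [0, 0, 0, 0, 0, 0, 0.4], [0, 0, 0, 0, 0, 0, 0.4]]
  ]
}}

```text
time_s: 4.7
tool_pos: [0.5221, -0.3519, 0.1038]
ee_rot: [-1.57, 0.001, 2.792]
ft_force: [-0.9, -0.2, -1.7]
grip_width: 0.0599
```

```bash
python3 -c "
from h import *
st();plan(.5302,-.3487,.061,-110)
b=get_image('side')
o=cv2.resize(b[130:230,230:400],(680,400));cv2.imwrite('pics/c3.png',o[:,:,::-1])"
```

```text
t 4.7 TCP [ 0.5221 -0.3519  0.1038] F [-0.9 -0.2 -1.7] w 0.0599 rot [-9.0e+01  1.0e-01  1.6e+02]
TCP [ 0.5221 -0.3519  0.1038] rot [-8.9960e+01  6.0000e-02  1.5996e+02] alpha -110.04 turn ry -0.0 shift x -0.0065 y 0.0428 z -0.0057 q6 end 1.34
```

View pics/c3.png

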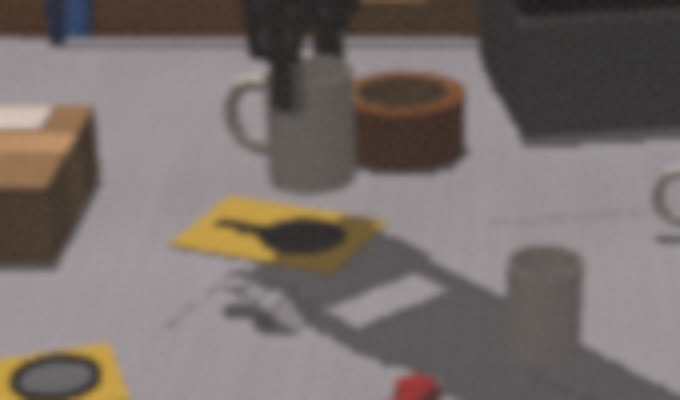

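The mug is held upright at crop (312,120), its handle on the drawn side. I'll centre it and lower.

>>> {"method": "drive_tool", "body": {
  "moves": [
    [[-0.006, 0, -0.005, 0, 0, 0, 0.4], [0, 0.01, 0, 0, 0, 0, 0.4], [0, 0.01, 0, 0, 0, 0, 0.4], [0, 0.008, 0, 0, 0, 0, 0.4], [0, 0.004, 0, 0, 0, 0, 0.4], [0, 0, 0, 0, 0, 0, 0.4]]
  ]
}}

```text
time_s: 5.25
tool_pos: [0.527, -0.3486, 0.0678]
ee_rot: [-1.571, -0.002, 2.79]
ft_force: [-1.0, -0.3, -2.3]
grip_width: 0.0598
```

```bash
python3 -c "
from h import *
st();plan(.5302,-.3487,.061,-110)"
```

```text
t 5.25 TCP [ 0.527  -0.3486  0.0678] F [-1.  -0.3 -2.3] w 0.0598 rot [-9.000e+01 -1.000e-01  1.598e+02]
TCP [ 0.527  -0.3486  0.0678] rot [-9.0020e+01 -1.0000e-01  1.5983e+02] alpha -110.17 turn ry -0.2 shift x -0.0030 y 0.0068 z -0.0010 q6 end 1.34
```

>>> {"method": "drive_tool", "body": {
  "moves": [
    [[-0.003, 0.002, -0.001, 0, 0, 0, 0.4], [0, 0.002, 0, 0, 0, 0, 0.4], [0, 0.001, 0, 0, 0, 0, 0.4], [0, 0.001, 0, 0, 0, 0, 0.4], [0, 0.001, 0, 0, 0, 0, 0.4], [0, 0, 0, 0, 0, 0, 0.4]]
  ]
}}

```text
time_s: 5.75
tool_pos: [0.5304, -0.349, 0.0603]
ee_rot: [-1.571, -0.001, 2.789]
ft_force: [-0.0, -0.0, -2.6]
grip_width: 0.0598
```

```bash
python3 -c "
from h import *
st();plan(.5302,-.3487,.060,-110)"
```

```text
t 5.75 TCP [ 0.5304 -0.349   0.0603] F [-0.  -0.  -2.6] w 0.0598 rot [-9.000e+01 -1.000e-01  1.598e+02]
TCP [ 0.5304 -0.349   0.0603] rot [-9.0010e+01 -8.0000e-02  1.5981e+02] alpha -110.19 turn ry -0.2 shift x 0.0003 y 0.0003 z -0.0002 q6 end 1.34
```

>>> {"method": "drive_tool", "body": {
  "moves": [
    [[0, 0.0007, 0, 0, 0, 0, 0.4], [0, 0.0007, 0, 0, 0, 0, 0.4], [0, 0, 0, 0, 0, 0, 0.7], [0, 0, 0, 0, 0, 0, 0.8], [0, 0, 0, 0, 0, 0, 1], [0, 0, 0, 0, 0, 0, 1], [0, 0, 0, 0, 0, 0, 1], [0, -0.01, 0, 0, 0, 0, 1], [0, -0.03, 0, 0, 0, 0, 1], [0, -0.03, 0, 0, 0, 0, 1], [0, -0.03, 0, 0, 0, 0, 1], [0, 0, 0, 0, 0, 0, 1]]
  ]
}}

```text
time_s: 6.75
tool_pos: [0.5305, -0.3492, 0.1662]
ee_rot: [-1.57, -0.0, 2.789]
ft_force: [0.0, -1.3, 1.6]
grip_width: 0.0852
```

```bash
python3 -c "
from h import *
st();plan(.434,-.1005,.14,-46)"
```

```text
t 6.75 TCP [ 0.5305 -0.3492  0.1662] F [ 0.  -1.3  1.6] w 0.0852 rot [-90.   -0.  159.8]
TCP [ 0.5305 -0.3492  0.1662] rot [-8.998e+01 -2.000e-02  1.598e+02] alpha -110.2 turn ry -64.2 shift x -0.1033 y 0.0262 z -0.2459 q6 end 0.58
```

>>> {"method": "drive_tool", "body": {
  "moves": [
    [[0, 0, 0, 0, -7, 0, 1], [0, 0, 0, 0, -7, 0, 1], [0, 0, 0, 0, -7, 0, 1], [0, 0, 0, 0, -7, 0, 1], [0, 0, 0, 0, -7, 0, 1], [0, 0, 0, 0, -7, 0, 1], [0, 0, 0, 0, -7, 0, 1], [0, 0, 0, 0, -7, 0, 1], [0, 0, 0, 0, -6, 0, 1], [0, 0, 0, 0, 0, 0, 1]]
  ]
}}

```text
time_s: 7.58
tool_pos: [0.5315, -0.35, 0.1749]
ee_rot: [-1.56, 0.0, -2.379]
ft_force: [-0.4, 0.8, -0.5]
grip_width: 0.0857
```

>>> {"method": "drive_tool", "body": {
  "moves": [
    [[-0.012, 0, -0.03, 0, 0, 0, 0.8], [-0.012, 0, -0.03, 0, 0, 0, 0.8], [-0.012, 0, -0.03, 0, 0, 0, 0.8], [-0.012, 0, -0.03, 0, 0, 0, 0.8], [-0.012, 0, -0.03, 0, 0, 0, 0.8], [-0.012, 0, -0.03, 0, 0, 0, 0.8], [-0.012, 0, -0.03, 0, 0, 0, 0.8], [-0.012, 0, -0.025, 0, 0, 0, 0.8], [0, 0, 0, 0, 0, 0, 0.8], [0, 0, 0, 0, 0, 0, 0.8]]
  ]
}}

```text
time_s: 8.42
tool_pos: [0.4359, -0.1034, 0.1732]
ee_rot: [-1.555, 0.002, -2.418]
ft_force: [0.3, 0.1, -0.4]
grip_width: 0.0684
```

```bash
python3 -c "
from h import *
st();plan(.434,-.1005,.10,-46)
b=get_image('side')
cv2.imwrite('pics/c4.png',cv2.resize(b[140:260,220:420],(800,480))[:,:,::-1])"
```

```text
t 8.4167 TCP [ 0.4359 -0.1034  0.1732] F [ 0.3  0.1 -0.4] w 0.0684 rot [-8.910e+01  1.000e-01 -1.385e+02]
TCP [ 0.4359 -0.1034  0.1732] rot [-8.9090e+01  1.0000e-01 -1.3852e+02] alpha -48.52 turn ry -2.5 shift x -0.0006 y 0.0732 z -0.0034 q6 end 0.58
```

View pics/c4.png

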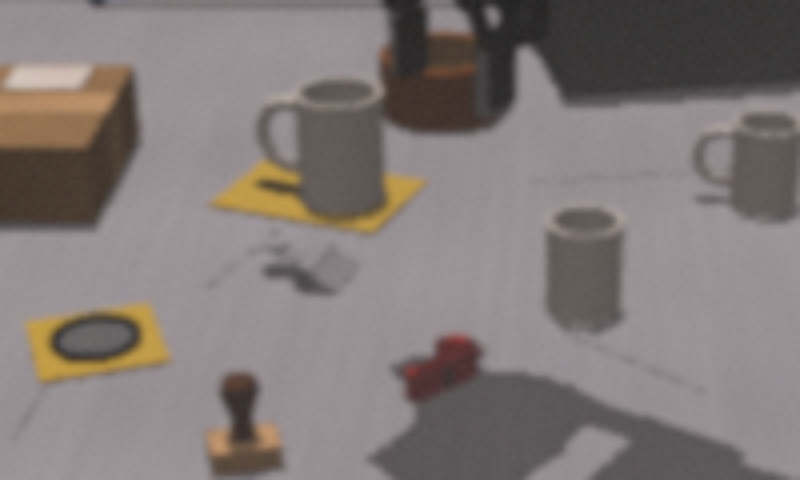

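>>> {"method": "drive_tool", "body": {
  "moves": [
    [[0, 0.01, -0.003, -0.8, -2, 0, 0.6], [0, 0.02, 0, 0, 0, 0, 0.6], [0, 0.025, 0, 0, 0, 0, 0.6], [0, 0.025, 0, 0, 0, 0, 0.6], [0, 0.02, 0, 0, 0, 0, 0.6], [0, 0.01, 0, 0, 0, 0, 0.6], [0, 0, 0, 0, 0, 0, 0.6]]
  ]
}}

```text
time_s: 9.05
tool_pos: [0.439, -0.1095, 0.0604]
ee_rot: [-1.561, 0.004, -2.399]
ft_force: [-0.3, -0.3, -0.6]
grip_width: 0.0513
```

```bash
python3 -c "
from h import *
st();plan(.434,-.1005,.029,-46);print(world([[335,227.5]],.02,'side'))"
```

```text
t 9.05 TCP [ 0.439  -0.1095  0.0604] F [-0.3 -0.3 -0.6] w 0.0513 rot [ -89.4    0.2 -137.5]
TCP [ 0.439  -0.1095  0.0604] rot [ -89.43    0.22 -137.46] alpha -47.46 turn ry -1.5 shift x -0.0027 y 0.0314 z -0.0100 q6 end 0.58
[[ 0.43190833 -0.0919049   0.02      ]]
```

>>> {"method": "drive_tool", "body": {
  "moves": [
    [[-0.002, 0.003, -0.009, -0.5, -1, 0, 0.6], [0, 0.006, 0, 0, 0, 0, 0.6], [0, 0.006, 0, 0, 0, 0, 0.6], [0, 0.006, 0, 0, 0, 0, 0.6], [0, 0, 0, 0, 0, 0, 0.6]]
  ]
}}

```text
time_s: 9.47
tool_pos: [0.4358, -0.1032, 0.0392]
ee_rot: [-1.567, 0.005, -2.384]
ft_force: [-1.0, -0.3, 0.0]
grip_width: 0.0511
```

```bash
python3 -c "
from h import *
st();plan(.434,-.1005,.029,-46)"
```

```text
t 9.4667 TCP [ 0.4358 -0.1032  0.0392] F [-1.  -0.3  0. ] w 0.0511 rot [ -89.8    0.3 -136.6]
TCP [ 0.4358 -0.1032  0.0392] rot [ -89.77    0.27 -136.62] alpha -46.62 turn ry -0.6 shift x -0.0006 y 0.0102 z -0.0033 q6 end 0.58
```

>>> {"method": "drive_tool", "body": {
  "moves": [
    [[0, 0.005, -0.003, -0.2, -0.5, -0.2, 0.6], [0, 0.004, 0, 0, 0, 0, 0.6], [0, 0.001, 0, 0, 0, 0, 0.5], [0, 0, 0, 0, 0, 0, 0.4], [0, 0, 0, 0, 0, 0, 0.3], [0, 0, 0, 0, 0, 0, 0.2], [0, 0, 0, 0, 0, 0, 0.1], [0, 0, 0, 0, 0, 0, 0.1]]
  ],
  "squeeze": 25
}}

```text
time_s: 10.13
tool_pos: [0.4344, -0.1012, 0.029]
ee_rot: [-1.569, 0.001, -2.375]
ft_force: [0.4, -0.0, 0.7]
grip_width: 0.0088
```

```bash
python3 -c "
from h import *
st();plan(.434,-.1005,.029,-46)"
```

```text
t 10.1333 TCP [ 0.4344 -0.1012  0.029 ] F [ 0.4 -0.   0.7] w 0.0088 rot [-8.990e+01  1.000e-01 -1.361e+02]
TCP [ 0.4344 -0.1012  0.029 ] rot [-8.9870e+01  8.0000e-02 -1.3607e+02] alpha -46.07 turn ry -0.1 shift x -0.0002 y -0.0000 z -0.0007 q6 end 0.58
```

```bash
python3 -c "
from h import *
a=get_image('top');b=get_image('side')
o=np.hstack([cv2.resize(a[200:280,320:420],(400,320)),cv2.resize(b[190:270,290:390],(400,320))]);cv2.imwrite('pics/c5.png',o[:,:,::-1])"
```

```text
(no output)
```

View pics/c5.png

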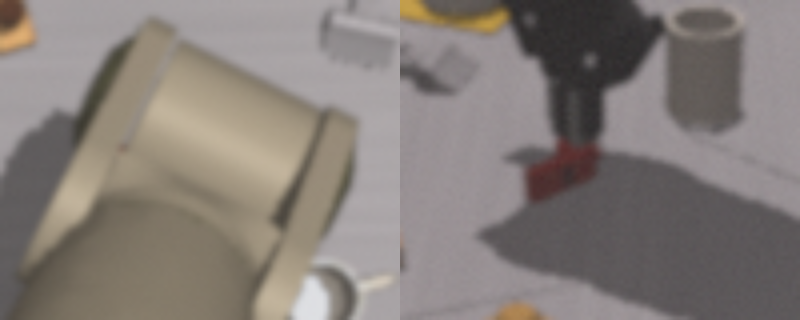

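>>> {"method": "drive_tool", "body": {
  "moves": [
    [[0, 0, 0, 0, 0, 0, 0.5], [0, 0, 0, 0, 0, 0, 0.6], [0, 0, 0, 0, 0, 0, 0.6], [0, -0.02, 0, 0, 0, 0, 0.6], [0, -0.03, 0, 0, 0, 0, 0.6], [0, -0.03, 0, 0, 0, 0, 0.6], [0.03, 0, -0.03, 0, 0, 0, 0.6], [0.03, 0, -0.03, 0, 0, 0, 0.6], [0.03, 0, -0.03, 0, 0, 0, 0.6], [0.03, 0, -0.03, 0, 0, 0, 0.6], [0.03, 0, -0.03, 0, 0, 0, 0.6], [0, 0, 0, 0, 0, 0, 0.6]]
  ]
}}

```text
time_s: 11.23
tool_pos: [0.2233, -0.0969, 0.1112]
ee_rot: [-1.561, 0.002, -2.372]
ft_force: [1.5, -0.2, -0.2]
grip_width: 0.0516
```

```bash
python3 -c "
from h import *
st()
a=get_image('top');b=get_image('side')
o=np.hstack([cv2.resize(a[220:280,320:395],(400,320)),cv2.resize(b[190:270,290:390],(400,320))]);cv2.imwrite('pics/c6.png',o[:,:,::-1]);cv2.imwrite('pics/top6.png',a[:,:,::-1])"
```

```text
t 11.2333 TCP [ 0.2233 -0.0969  0.1112] F [ 1.5 -0.2 -0.2] w 0.0516 rot [-8.940e+01  1.000e-01 -1.359e+02]
```

View pics/c6.png

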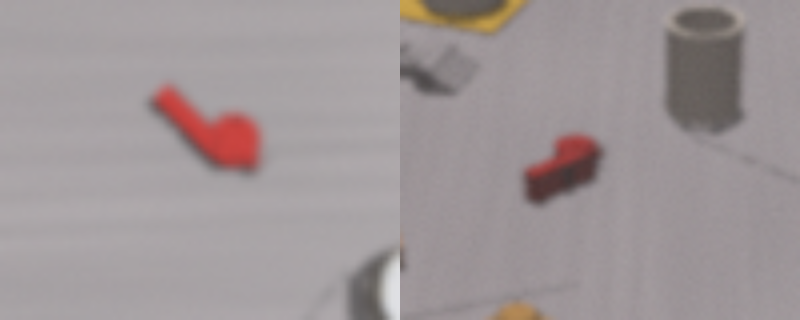

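```bash
sed -n '/^b=(340/,/^P=/p' m.py > mw.py; (echo 'from h import *
im=cv2.imread("pics/top6.png")'; cat mw.py; echo '
px=full(k,*b[:2]); print("q",full(q,*b[:2]),"hull range",px.min(0),px.max(0),"r",D.max()/K)
for f in (px[px[:,0].argmax()],px[px[:,1].argmax()],px[px[:,0].argmin()],px[px[:,1].argmin()]): print(f,world([f],.018)[0])
print(world([[364.1,246.3]],.015),world([[360,244]],.015)); print(pix([.434,-.1005,.02]),pix([.434,-.1005,.02],"side"))
R=cv2.fitLine(P[np.linalg.norm(P-w,axis=1)>.018].astype(np.float32),cv2.DIST_L2,0,.01,.01).ravel(); print("mouthpiece line",R,np.degrees(np.arctan2(R[1],R[0])),w)') > mw2.py; python3 mw2.py
```

```text
whistle [ 0.43405649 -0.10052259] r 11.025001 far [ 0.44933535 -0.07450977] maxd 0.04160820261840889 dir 59.571776925010546
q [[363.28333333 246.01666667]] hull range [349.08333333 236.41666667] [367.75       250.41666667] r 4.5
[367.75       246.41666667] [ 0.4324977  -0.11164713  0.018     ]
[362.08333333 250.41666667] [ 0.42267942 -0.09685042  0.018     ]
[349.08333333 238.08333333] [ 0.45513821 -0.06472655  0.018     ]
[350.75       236.41666667] [ 0.45929439 -0.06911828  0.018     ]
[[ 0.43327305 -0.10258532  0.015     ]] [[ 0.43945639 -0.09230351  0.015     ]]
[[363.42192678 245.88980676]] [[334.31911244 225.71650364]]
mouthpiece line [ 0.7588679   0.6512445   0.44845533 -0.07531304] 40.635498 [ 0.43405649 -0.10052259]
```

The whistle did not move. In the side view the shut fingertips sat at its top (about z = 19 mm), so the real overhang at this opening is well under 25 mm. I'll go back and lower in small steps, watching the force.

```bash
python3 -c "
from h import *
plan(.434,-.1005,.06,-47)"
```

```text
TCP [ 0.2275 -0.0987  0.1122] rot [-8.9250e+01  1.2000e-01 -1.3584e+02] alpha -45.84 turn ry 1.2 shift x -0.1498 y 0.0522 z 0.1422 q6 end 0.59
```

>>> {"method": "drive_tool", "body": {
  "moves": [
    [[-0.025, 0, 0.023, -0.7, 1, 0, 0.6], [-0.025, 0, 0.024, 0, 0, 0, 0.6], [-0.025, 0, 0.024, 0, 0, 0, 0.6], [-0.025, 0, 0.024, 0, 0, 0, 0.6], [-0.025, 0, 0.024, 0, 0, 0, 0.6], [-0.02, 0, 0.02, 0, 0, 0, 0.6], [0, 0.02, 0, 0, 0, 0, 0.6], [0, 0.015, 0, 0, 0, 0, 0.6], [0, 0.01, 0, 0, 0, 0, 0.6], [0, 0, 0, 0, 0, 0, 0.6]]
  ]
}}

```text
time_s: 12.17
tool_pos: [0.4546, -0.094, 0.0614]
ee_rot: [-1.563, 0.004, -2.377]
ft_force: [0.1, 0.2, -0.3]
grip_width: 0.0513
```

```bash
python3 -c "
from h import *
st();plan(.434,-.1005,.03,-47)"
```

```text
t 12.1667 TCP [ 0.4546 -0.094   0.0614] F [ 0.1  0.2 -0.3] w 0.0513 rot [ -89.6    0.2 -136.2]
TCP [ 0.4546 -0.094   0.0614] rot [ -89.55    0.24 -136.22] alpha -46.22 turn ry 0.8 shift x 0.0195 y 0.0314 z -0.0093 q6 end 0.59
```

>>> {"method": "drive_tool", "body": {
  "moves": [
    [[0.01, 0, -0.005, -0.4, 0.7, -0.2, 0.6], [0.009, 0, -0.004, 0, 0, 0, 0.6], [0, 0.01, 0, 0, 0, 0, 0.6], [0, 0.01, 0, 0, 0, 0, 0.6], [0, 0.005, 0, 0, 0, 0, 0.6], [0, 0, 0, 0, 0, 0, 0.6]]
  ]
}}

```text
time_s: 12.67
tool_pos: [0.4341, -0.0999, 0.0367]
ee_rot: [-1.569, 0.001, -2.387]
ft_force: [0.7, 0.1, 0.0]
grip_width: 0.0511
```

```bash
python3 -c "
from h import *
st();plan(.434,-.1005,.03,-47)"
```

```text
t 12.6667 TCP [ 0.4341 -0.0999  0.0367] F [0.7 0.1 0. ] w 0.0511 rot [-8.990e+01  1.000e-01 -1.367e+02]
TCP [ 0.4341 -0.0999  0.0367] rot [-8.9890e+01  5.0000e-02 -1.3675e+02] alpha -46.75 turn ry 0.3 shift x 0.0005 y 0.0067 z 0.0004 q6 end 0.59
```

>>> {"method": "drive_tool", "body": {
  "moves": [
    [[0, 0.004, 0, 0, 0, 0, 0.6], [0, 0.003, 0, 0, 0, 0, 0.6], [0, 0.003, 0, 0, 0, 0, 0.6], [0, 0.002, 0, 0, 0, 0, 0.6], [0, 0, 0, 0, 0, 0, 0.6]]
  ]
}}

```text
time_s: 13.08
tool_pos: [0.4346, -0.1006, 0.0255]
ee_rot: [-1.566, 0.002, -2.387]
ft_force: [-0.5, 0.3, 0.3]
grip_width: 0.0511
```

>>> {"method": "drive_tool", "body": {
  "moves": [
    [[0, 0.0025, 0, 0, 0, 0, 0.6], [0, 0.0025, 0, 0, 0, 0, 0.6], [0, 0, 0, 0, 0, 0, 0.6]]
  ]
}}

```text
time_s: 13.33
tool_pos: [0.4348, -0.1007, 0.0203]
ee_rot: [-1.565, 0.002, -2.387]
ft_force: [0.4, 0.6, 0.3]
grip_width: 0.0514
```

```bash
python3 -c "
from h import *
st()
b=get_image('side')
cv2.imwrite('pics/c7.png',cv2.resize(b[170:260,280:390],(660,540),interpolation=cv2.INTER_CUBIC)[:,:,::-1])"
```

```text
t 13.3333 TCP [ 0.4348 -0.1007  0.0203] F [0.4 0.6 0.3] w 0.0514 rot [-8.970e+01  1.000e-01 -1.368e+02]
```

View pics/c7.png

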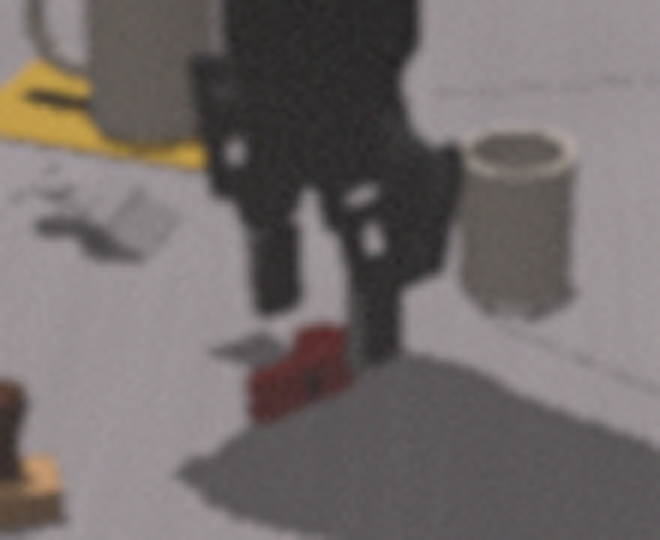

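```bash
python3 -c "
from h import *
for s in(1,-1):
  for d in(.026,.034):
    print([ (z,pix([.4348+s*d*.682,-.1007-s*d*.731,z],'side').round(1).ravel()) for z in(0,.01,.02,.03)])"
```

```text
[(0, array([327.2, 229. ])), (0.01, array([327.2, 225.4])), (0.02, array([327.1, 221.7])), (0.03, array([327., 218.]))]
[(0, array([325.2, 227.8])), (0.01, array([325.1, 224.2])), (0.02, array([325. , 220.5])), (0.03, array([324.9, 216.9]))]
[(0, array([341.2, 237.2])), (0.01, array([341.1, 233.5])), (0.02, array([341.1, 229.7])), (0.03, array([341.1, 226. ]))]
[(0, array([343.4, 238.5])), (0.01, array([343.4, 234.8])), (0.02, array([343.4, 231. ])), (0.03, array([343.4, 227.3]))]
```

The tip pixels, (326,222) and (343,230), put the fingertips at about z = 19 mm while the TCP is at 20 mm. The effective overhang is therefore about 1–2 mm at 51 mm opening and about 9 mm when shut, not 25 mm. I'll go lower.

>>> {"method": "drive_tool", "body": {
  "moves": [
    [[0, 0.003, 0, -0.3, 0, 0, 0.6], [0, 0.003, 0, 0, 0, 0, 0.6], [0, 0.003, 0, 0, 0, 0, 0.6], [0, 0, 0, 0, 0, 0, 0.5], [0, 0, 0, 0, 0, 0, 0.4], [0, 0, 0, 0, 0, 0, 0.3], [0, 0, 0, 0, 0, 0, 0.2], [0, 0, 0, 0, 0, 0, 0.1], [0, 0, 0, 0, 0, 0, 0.1]]
  ],
  "squeeze": 25
}}

```text
time_s: 14.13
tool_pos: [0.435, -0.1007, 0.0106]
ee_rot: [-1.571, 0.002, -2.387]
ft_force: [-0.3, -0.3, -0.0]
grip_width: 0.0251
```

```bash
python3 -c "
from h import *
st();plan(.434,-.1005,.06,-47)"
```

```text
t 14.1333 TCP [ 0.435  -0.1007  0.0106] F [-0.3 -0.3 -0. ] w 0.0251 rot [-9.000e+01  1.000e-01 -1.368e+02]
TCP [ 0.435  -0.1007  0.0106] rot [-9.0020e+01  1.2000e-01 -1.3676e+02] alpha -46.76 turn ry 0.2 shift x 0.0006 y -0.0494 z -0.0008 q6 end 0.59
```

>>> {"method": "drive_tool", "body": {
  "moves": [
    [[0, -0.01, 0, 0, 0, 0, 0.1], [0, -0.02, 0, 0, 0, 0, 0.1], [0, -0.03, 0, 0, 0, 0, 0.1], [0, -0.03, 0, 0, 0, 0, 0.1], [0, -0.03, 0, 0, 0, 0, 0.1], [0, 0, 0, 0, 7, 0, 0.1], [0, 0, 0, 0, 7, 0, 0.1], [0, 0, 0, 0, 7, 0, 0.1], [0, 0, 0, 0, 7, 0, 0.1], [0, 0, 0, 0, 7, 0, 0.1], [0, 0, 0, 0, 7, 0, 0.1], [0, 0, 0, 0, 7, 0, 0.1], [0, 0, 0, 0, 7, 0, 0.1], [0, 0, 0, 0, 5, 0, 0.1], [0, 0, 0, 0, 0, 0, 0.1]]
  ]
}}

```text
time_s: 15.38
tool_pos: [0.4345, -0.1008, 0.1376]
ee_rot: [-1.572, 0.003, 2.799]
ft_force: [0.3, 0.3, 0.5]
grip_width: 0.0251
```

```bash
python3 -c "
from h import *
st();plan(.6475,.1543,.13,-111.5)"
```

```text
t 15.3833 TCP [ 0.4345 -0.1008  0.1376] F [0.3 0.3 0.5] w 0.0251 rot [-90.1   0.2 160.4]
TCP [ 0.4345 -0.1008  0.1376] rot [-90.08   0.19 160.38] alpha -109.62 turn ry 1.9 shift x -0.1047 y 0.0076 z -0.3155 q6 end 2.18
```

>>> {"method": "drive_tool", "body": {
  "moves": [
    [[-0.01, 0, -0.025, 0, 1.9, 0, 0.1], [-0.01, 0, -0.032, 0, 0, 0, 0.1], [-0.011, 0, -0.032, 0, 0, 0, 0.1], [-0.011, 0, -0.032, 0, 0, 0, 0.1], [-0.011, 0, -0.032, 0, 0, 0, 0.1], [-0.011, 0, -0.032, 0, 0, 0, 0.1], [-0.011, 0, -0.032, 0, 0, 0, 0.1], [-0.01, 0, -0.032, 0, 0, 0, 0.1], [-0.01, 0, -0.032, 0, 0, 0, 0.1], [-0.01, 0, -0.032, 0, 0, 0, 0.1], [0, 0, 0, 0, 0, 0, 0.1], [0, 0, 0, 0, 0, 0, 0.1]]
  ]
}}

```text
time_s: 16.38
tool_pos: [0.6518, 0.168, 0.1357]
ee_rot: [-1.571, 0.003, 2.799]
ft_force: [-0.6, -0.2, -0.5]
grip_width: 0.0251
```

```bash
python3 -c "
from h import *
st();plan(.6475,.1543,.05,-111.5)"
```

```text
t 16.3833 TCP [0.6518 0.168  0.1357] F [-0.6 -0.2 -0.5] w 0.0251 rot [-90.    0.2 160.3]
TCP [0.6518 0.168  0.1357] rot [-9.0030e+01  1.6000e-01  1.6035e+02] alpha -109.65 turn ry 1.8 shift x -0.0010 y 0.0857 z 0.0143 q6 end 2.18
```

>>> {"method": "drive_tool", "body": {
  "moves": [
    [[0, 0.01, 0.007, 0, 1.8, 0, 0.1], [0, 0.02, 0.007, 0, 0, 0, 0.1], [0, 0.02, 0, 0, 0, 0, 0.1], [0, 0.02, 0, 0, 0, 0, 0.1], [0, 0.015, 0, 0, 0, 0, 0.1], [0, 0.01, 0, 0, 0, 0, 0.1], [0, 0, 0, 0, 0, 0, 0.1]]
  ]
}}

```text
time_s: 16.97
tool_pos: [0.6448, 0.1497, 0.038]
ee_rot: [-1.571, 0.003, 2.776]
ft_force: [-0.0, 0.0, -0.3]
grip_width: 0.0251
```

```bash
python3 -c "
from h import *
st();plan(.6475,.1543,.0125,-111.5)"
```

```text
t 16.9667 TCP [0.6448 0.1497 0.038 ] F [-0.   0.  -0.3] w 0.0251 rot [-90.    0.2 159.1]
TCP [0.6448 0.1497 0.038 ] rot [-90.     0.18 159.06] alpha -110.94 turn ry 0.6 shift x -0.0008 y 0.0255 z -0.0053 q6 end 2.18
```

>>> {"method": "drive_tool", "body": {
  "moves": [
    [[-0.001, 0.005, -0.005, 0, 0.5, 0, 0.1], [0, 0.007, 0, 0, 0, 0, 0.1], [0, 0.006, 0, 0, 0, 0, 0.1], [0, 0.003, 0, 0, 0, 0, 0.1], [0, 0.002, 0, 0, 0, 0, 0.1], [0, 0, 0, 0, 0, 0, 0.1]]
  ]
}}

```text
time_s: 17.47
tool_pos: [0.649, 0.1536, 0.016]
ee_rot: [-1.572, 0.007, 2.768]
ft_force: [0.2, 0.1, -0.6]
grip_width: 0.0247
```

```bash
python3 -c "
from h import *
st();plan(.6475,.1543,.0125,-111.5)"
```

```text
t 17.4667 TCP [0.649  0.1536 0.016 ] F [ 0.2  0.1 -0.6] w 0.0247 rot [-90.1   0.4 158.6]
TCP [0.649  0.1536 0.016 ] rot [-90.09   0.41 158.59] alpha -111.41 turn ry 0.1 shift x 0.0017 y 0.0035 z -0.0000 q6 end 2.18
```

>>> {"method": "drive_tool", "body": {
  "moves": [
    [[0.001, 0.002, 0, 0, 0, -0.4, 0.1], [0, 0.001, 0, 0, 0, 0, 0.1], [0, 0.0005, 0, 0, 0, 0, 0.1], [0, 0, 0, 0, 0, 0, 0.5], [0, 0, 0, 0, 0, 0, 0.6], [0, 0, 0, 0, 0, 0, 0.6], [0, 0, 0, 0, 0, 0, 0.6], [0, -0.01, 0, 0, 0, 0, 0.8], [0, -0.03, 0, 0, 0, 0, 0.8], [0, -0.03, 0, 0, 0, 0, 0.8], [0, -0.03, 0, 0, 0, 0, 0.8], [0, -0.02, 0, 0, 0, 0, 0.8], [0, 0, 0, 0, 0, 0, 0.8]]
  ]
}}

```text
time_s: 18.55
tool_pos: [0.6477, 0.1538, 0.1411]
ee_rot: [-1.573, -0.0, 2.768]
ft_force: [0.5, 0.5, 0.7]
grip_width: 0.0684
```

```bash
python3 -c "
from h import *
st();plan(.4494,.1128,.11,-60);plan(.4494,.1128,.11,-111)"
```

```text
t 18.55 TCP [0.6477 0.1538 0.1411] F [0.5 0.5 0.7] w 0.0684 rot [-90.1  -0.  158.6]
TCP [0.6477 0.1538 0.1411] rot [-9.010e+01 -1.000e-02  1.586e+02] alpha -111.4 turn ry -51.4 shift x 0.1923 y 0.0311 z -0.0636 q6 end 1.29
TCP [0.6477 0.1538 0.1411] rot [-9.010e+01 -1.000e-02  1.586e+02] alpha -111.4 turn ry -0.4 shift x 0.1705 y 0.0311 z 0.1094 q6 end 2.18
```

>>> {"method": "drive_tool", "body": {
  "moves": [
    [[0, 0, 0, 0, -7, 0, 0.9], [0, 0, 0, 0, -7, 0, 0.9], [0, 0, 0, 0, -7, 0, 0.9], [0, 0, 0, 0, -7, 0, 0.9], [0, 0, 0, 0, -7, 0, 0.9], [0, 0, 0, 0, -7, 0, 0.9], [0, 0, 0, 0, -7, 0, 0.9], [0.03, 0, -0.01, 0, 0, 0, 0.9], [0.03, 0, -0.01, 0, 0, 0, 0.9], [0.03, 0, -0.01, 0, 0, 0, 0.9], [0.03, 0, -0.01, 0, 0, 0, 0.9], [0.03, 0, -0.01, 0, 0, 0, 0.9], [0.03, 0, -0.01, 0, 0, 0, 0.9], [0, 0, 0, 0, 0, 0, 0.9], [0, 0, 0, 0, 0, 0, 0.9]]
  ]
}}

```text
time_s: 19.8
tool_pos: [0.4484, 0.1172, 0.1369]
ee_rot: [-1.574, -0.003, -2.632]
ft_force: [0.5, 0.0, 0.2]
grip_width: 0.0769
```

```bash
python3 -c "
from h import *
st();plan(.4494,.1128,.06,-60)
b=get_image('side')
cv2.imwrite('pics/c8.png',cv2.resize(b[220:340,170:350],(720,480),interpolation=cv2.INTER_CUBIC)[:,:,::-1])"
```

```text
t 19.8 TCP [0.4484 0.1172 0.1369] F [0.5 0.  0.2] w 0.0769 rot [ -90.2   -0.2 -150.8]
TCP [0.4484 0.1172 0.1369] rot [ -90.21   -0.17 -150.82] alpha -60.82 turn ry -0.8 shift x 0.0014 y 0.0769 z 0.0043 q6 end 1.29
```

View pics/c8.png

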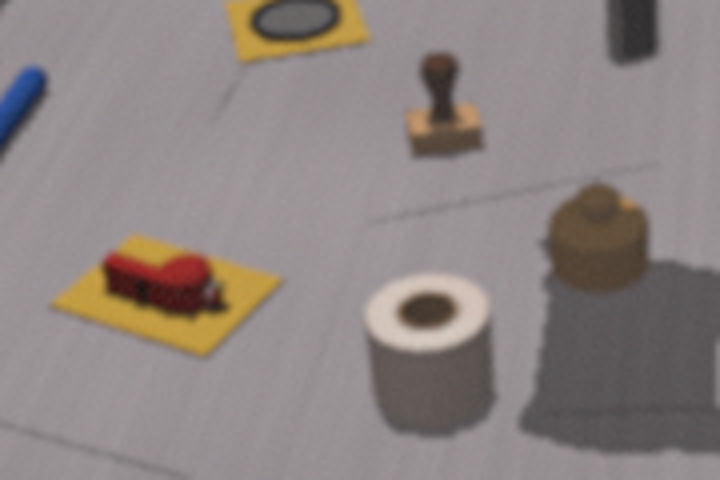

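The whistle lies on its outline. The big weight (crop (600,240)) is clear.

>>> {"method": "drive_tool", "body": {
  "moves": [
    [[0.001, 0.01, 0.004, 0.2, -0.8, 0.2, 0.9], [0, 0.02, 0, 0, 0, 0, 0.9], [0, 0.02, 0, 0, 0, 0, 0.9], [0, 0.02, 0, 0, 0, 0, 0.9], [0, 0.01, 0, 0, 0, 0, 0.9], [0, 0, 0, 0, 0, 0, 0.9]]
  ]
}}

```text
time_s: 20.35
tool_pos: [0.4561, 0.1136, 0.0542]
ee_rot: [-1.568, 0.006, -2.617]
ft_force: [-0.9, 0.2, -0.8]
grip_width: 0.0767
```

```bash
python3 -c "
from h import *
st();plan(.4494,.1128,.011,-60);print(pix([[.4494,.1128,.044],[.4494,.1128,.014]],'side'),'seen knob top',170+150,220+190/4,'mid',320,220+252/4)"
```

```text
t 20.35 TCP [0.4561 0.1136 0.0542] F [-0.9  0.2 -0.8] w 0.0767 rot [ -89.8    0.4 -150. ]
TCP [0.4561 0.1136 0.0542] rot [ -89.81    0.37 -149.95] alpha -59.95 turn ry 0.0 shift x 0.0062 y 0.0432 z -0.0026 q6 end 1.29
[[320.01921154 267.72856953]
 [320.42155528 280.30420845]] seen knob top 320 267.5 mid 320 283.0
```

Both views agree on the big weight.

>>> {"method": "drive_tool", "body": {
  "moves": [
    [[0.006, 0.005, -0.002, 0, 0, -0.3, 0.9], [0, 0.01, 0, 0, 0, 0, 0.9], [0, 0.01, 0, 0, 0, 0, 0.9], [0, 0.006, 0, 0, 0, 0, 0.9], [0, 0.003, 0, 0, 0, 0, 0.9], [0, 0, 0, 0, 0, 0, 0.9]]
  ]
}}

```text
time_s: 20.85
tool_pos: [0.4519, 0.1123, 0.0179]
ee_rot: [-1.566, 0.003, -2.617]
ft_force: [0.5, 1.4, -0.1]
grip_width: 0.077
```

```bash
python3 -c "
from h import *
st();plan(.4494,.1128,.011,-60)"
```

```text
t 20.85 TCP [0.4519 0.1123 0.0179] F [ 0.5  1.4 -0.1] w 0.077 rot [ -89.7    0.2 -149.9]
TCP [0.4519 0.1123 0.0179] rot [ -89.73    0.18 -149.94] alpha -59.94 turn ry 0.1 shift x 0.0019 y 0.0069 z -0.0017 q6 end 1.29
```

>>> {"method": "drive_tool", "body": {
  "moves": [
    [[0.002, 0.004, -0.001, -0.2, 0, -0.2, 0.9], [0, 0.003, 0, 0, 0, 0, 0.9], [0, 0, 0, 0, 0, 0, 0.7], [0, 0, 0, 0, 0, 0, 0.55], [0, 0, 0, 0, 0, 0, 0.45], [0, 0, 0, 0, 0, 0, 0.35], [0, 0, 0, 0, 0, 0, 0.3], [0, 0, 0, 0, 0, 0, 0.3]]
  ],
  "squeeze": 50
}}

```text
time_s: 21.52
tool_pos: [0.45, 0.112, 0.0113]
ee_rot: [-1.569, 0.0, -2.617]
ft_force: [1.0, 0.1, -1.7]
grip_width: 0.0477
```

```bash
python3 -c "
from h import *
st();plan(.4494,.1128,.011,-60)"
```

```text
t 21.5167 TCP [0.45   0.112  0.0113] F [ 1.   0.1 -1.7] w 0.0477 rot [ -89.9    0.  -149.9]
TCP [0.45   0.112  0.0113] rot [-8.9900e+01  2.0000e-02 -1.4993e+02] alpha -59.93 turn ry 0.1 shift x 0.0001 y 0.0003 z -0.0010 q6 end 1.29
```

Gripped (47.7 mm). Lift.

>>> {"method": "drive_tool", "body": {
  "moves": [
    [[0, -0.01, 0, 0, 0, 0, 0.3], [0, -0.02, 0, 0, 0, 0, 0.3], [0, -0.03, 0, 0, 0, 0, 0.3], [0, -0.03, 0, 0, 0, 0, 0.3], [0, -0.01, 0, 0, 0, 0, 0.3], [0, 0, 0, 0, 0, 0, 0.3]]
  ]
}}

```text
time_s: 22.02
tool_pos: [0.4474, 0.1123, 0.1163]
ee_rot: [-1.573, -0.006, -2.617]
ft_force: [0.3, -0.1, -4.4]
grip_width: 0.048
```

```bash
python3 -c "
from h import *
st();plan(.5213,.3765,.11,-60)"
```

```text
t 22.0167 TCP [0.4474 0.1123 0.1163] F [ 0.3 -0.1 -4.4] w 0.048 rot [ -90.1   -0.3 -149.9]
TCP [0.4474 0.1123 0.1163] rot [ -90.12   -0.32 -149.93] alpha -59.93 turn ry 0.1 shift x -0.1961 y 0.0063 z -0.1918 q6 end 1.67
```

>>> {"method": "drive_tool", "body": {
  "moves": [
    [[-0.01, 0, -0.01, 0, 0, 0.3, 0.3], [-0.018, 0, -0.018, 0, 0, 0, 0.3], [-0.02, 0, -0.02, 0, 0, 0, 0.3], [-0.02, 0, -0.02, 0, 0, 0, 0.3], [-0.02, 0, -0.02, 0, 0, 0, 0.3], [-0.02, 0, -0.02, 0, 0, 0, 0.3], [-0.02, 0, -0.02, 0, 0, 0, 0.3], [-0.02, 0, -0.02, 0, 0, 0, 0.3], [-0.02, 0, -0.018, 0, 0, 0, 0.3], [-0.015, 0, -0.014, 0, 0, 0, 0.3], [-0.008, 0, -0.008, 0, 0, 0, 0.3], [0, 0, 0, 0, 0, 0, 0.3], [0, 0, 0, 0, 0, 0, 0.3]]
  ]
}}

```text
time_s: 23.1
tool_pos: [0.5141, 0.3812, 0.104]
ee_rot: [-1.576, -0.021, -2.619]
ft_force: [-0.4, 0.3, -5.7]
grip_width: 0.048
```

```bash
python3 -c "
from h import *
st();plan(.5213,.3765,.04,-60)"
```

```text
t 23.1 TCP [0.5141 0.3812 0.104 ] F [-0.4  0.3 -5.7] w 0.048 rot [ -90.3   -1.2 -150. ]
TCP [0.5141 0.3812 0.104 ] rot [ -90.3    -1.19 -150.05] alpha -60.05 turn ry -0.0 shift x -0.0039 y 0.0640 z 0.0077 q6 end 1.67
```

>>> {"method": "drive_tool", "body": {
  "moves": [
    [[-0.004, 0.005, 0.004, 0.3, 0, 1.2, 0.3], [0, 0.015, 0.003, 0, 0, 0, 0.3], [0, 0.018, 0, 0, 0, 0, 0.3], [0, 0.018, 0, 0, 0, 0, 0.3], [0, 0.008, 0, 0, 0, 0, 0.3], [0, 0, 0, 0, 0, 0, 0.3]]
  ]
}}

```text
time_s: 23.6
tool_pos: [0.5191, 0.3712, 0.0355]
ee_rot: [-1.57, -0.005, -2.622]
ft_force: [0.2, 0.4, -5.2]
grip_width: 0.048
```

```bash
python3 -c "
from h import *
st();plan(.5213,.3765,.0145,-60)"
```

```text
t 23.6 TCP [0.5191 0.3712 0.0355] F [ 0.2  0.4 -5.2] w 0.048 rot [ -90.    -0.3 -150.2]
TCP [0.5191 0.3712 0.0355] rot [ -89.96   -0.31 -150.23] alpha -60.23 turn ry -0.2 shift x -0.0045 y 0.0210 z -0.0035 q6 end 1.67
```

>>> {"method": "drive_tool", "body": {
  "moves": [
    [[-0.004, 0, -0.003, 0, 0, 0.3, 0.3], [0, 0.006, 0, 0, 0, 0, 0.3], [0, 0.005, 0, 0, 0, 0, 0.3], [0, 0.003, 0, 0, 0, 0, 0.3], [0, 0.002, 0, 0, 0, 0, 0.3], [0, 0, 0, 0, 0, 0, 0.3]]
  ]
}}

```text
time_s: 24.1
tool_pos: [0.5225, 0.3757, 0.0209]
ee_rot: [-1.57, 0.004, -2.623]
ft_force: [-0.2, -0.1, -5.3]
grip_width: 0.0482
```

```bash
python3 -c "
from h import *
st();plan(.5213,.3765,.0145,-60)"
```

```text
t 24.1 TCP [0.5225 0.3757 0.0209] F [-0.2 -0.1 -5.3] w 0.0482 rot [ -89.9    0.2 -150.3]
TCP [0.5225 0.3757 0.0209] rot [ -89.94    0.21 -150.28] alpha -60.28 turn ry -0.3 shift x 0.0006 y 0.0064 z -0.0012 q6 end 1.67
```

>>> {"method": "drive_tool", "body": {
  "moves": [
    [[0, 0.002, -0.001, 0, 0, 0, 0.3], [0, 0.002, 0, 0, 0, 0, 0.3], [0, 0.001, 0, 0, 0, 0, 0.3], [0, 0.001, 0, 0, 0, 0, 0.3], [0, 0.0005, 0, 0, 0, 0, 0.3], [0, 0, 0, 0, 0, 0, 0.3]]
  ]
}}

```text
time_s: 24.6
tool_pos: [0.5222, 0.377, 0.0145]
ee_rot: [-1.57, 0.005, -2.623]
ft_force: [0.1, -0.0, -4.9]
grip_width: 0.0479
```

```bash
python3 -c "
from h import *
st()"
```

```text
t 24.6 TCP [0.5222 0.377  0.0145] F [ 0.1 -0.  -4.9] w 0.0479 rot [ -89.9    0.3 -150.3]
```

>>> {"method": "drive_tool", "body": {
  "moves": [
    [[0, 0.0008, 0, 0, 0, 0, 0.3], [0, 0.0005, 0, 0, 0, 0, 0.3], [0, 0, 0, 0, 0, 0, 0.6], [0, 0, 0, 0, 0, 0, 0.8], [0, 0, 0, 0, 0, 0, 0.9], [0, 0, 0, 0, 0, 0, 0.9], [0, -0.01, 0, 0, 0, 0, 0.9], [0, -0.03, 0, 0, 0, 0, 0.9], [0, -0.03, 0, 0, 0, 0, 0.9], [0, -0.03, 0, 0, 0, 0, 0.8], [0, 0, 0, 0, 0, 0, 0.8]]
  ]
}}

```text
time_s: 25.52
tool_pos: [0.5228, 0.3773, 0.1221]
ee_rot: [-1.569, 0.01, -2.623]
ft_force: [0.3, -0.3, 1.2]
grip_width: 0.0682
```

```bash
python3 -c "
from h import *
st();plan(.3665,.302,.10,-60)"
```

```text
t 25.5167 TCP [0.5228 0.3773 0.1221] F [ 0.3 -0.3  1.2] w 0.0682 rot [ -89.9    0.6 -150.3]
TCP [0.5228 0.3773 0.1221] rot [ -89.91    0.55 -150.27] alpha -60.27 turn ry -0.3 shift x 0.1730 y 0.0221 z -0.0130 q6 end 1.74
```

>>> {"method": "drive_tool", "body": {
  "moves": [
    [[0.025, 0, -0.002, 0, 0, -0.5, 0.75], [0.03, 0, -0.002, 0, 0, 0, 0.75], [0.03, 0, -0.002, 0, 0, 0, 0.75], [0.03, 0, -0.002, 0, 0, 0, 0.75], [0.03, 0, -0.002, 0, 0, 0, 0.75], [0.02, 0, -0.002, 0, 0, 0, 0.75], [0, 0.02, 0, 0, 0, 0, 0.75], [0, 0.02, 0, 0, 0, 0, 0.75], [0, 0, 0, 0, 0, 0, 0.75], [0, 0, 0, 0, 0, 0, 0.75]]
  ]
}}

```text
time_s: 26.35
tool_pos: [0.3692, 0.3037, 0.0882]
ee_rot: [-1.568, 0.018, -2.623]
ft_force: [1.0, -0.7, 0.5]
grip_width: 0.064
```

```bash
python3 -c "
from h import *
st();plan(.3665,.302,.05,-60)
b=get_image('side')
cv2.imwrite('pics/c9.png',cv2.resize(b[300:440,190:400],(720,480),interpolation=cv2.INTER_CUBIC)[:,:,::-1]);print(pix([[.3665,.302,.04],[.3665,.302,.013]],'side'))"
```

```text
t 26.35 TCP [0.3692 0.3037 0.0882] F [ 1.  -0.7  0.5] w 0.064 rot [ -89.8    1.1 -150.3]
TCP [0.3692 0.3037 0.0882] rot [ -89.84    1.05 -150.28] alpha -60.28 turn ry -0.3 shift x 0.0032 y 0.0382 z 0.0001 q6 end 1.74
[[362.1253804  337.86501355]
 [361.77238902 350.36333781]]
```

View pics/c9.png

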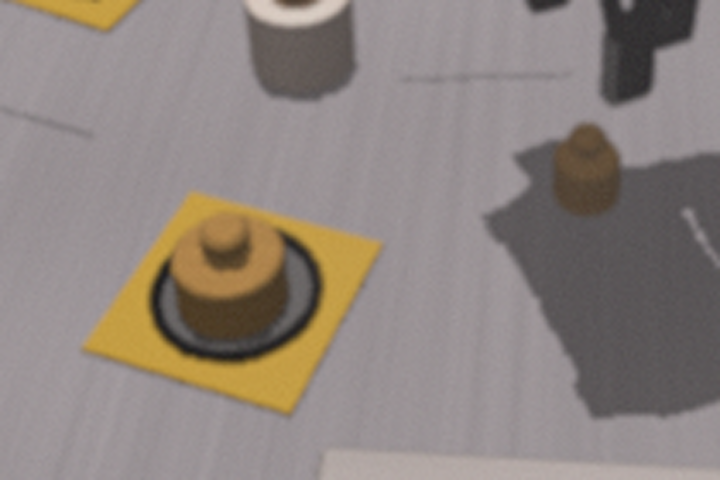

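The big weight sits in the wide nest, and the small weight's knob at px (361,337) matches the prediction.

>>> {"method": "drive_tool", "body": {
  "moves": [
    [[0.003, 0.01, 0, -0.2, 0, -1, 0.75], [0, 0.02, 0, 0, 0, 0, 0.75], [0, 0.015, 0, 0, 0, 0, 0.75], [0, 0, 0, 0, 0, 0, 0.75]]
  ]
}}

```text
time_s: 26.73
tool_pos: [0.3692, 0.3033, 0.0441]
ee_rot: [-1.572, 0.005, -2.623]
ft_force: [-1.2, 0.2, 0.1]
grip_width: 0.0642
```

```bash
python3 -c "
from h import *
st();plan(.3665,.302,.013,-60)"
```

```text
t 26.7333 TCP [0.3692 0.3033 0.0441] F [-1.2  0.2  0.1] w 0.0642 rot [ -90.     0.3 -150.3]
TCP [0.3692 0.3033 0.0441] rot [ -90.05    0.29 -150.29] alpha -60.29 turn ry -0.3 shift x 0.0030 y 0.0311 z -0.0002 q6 end 1.74
```

>>> {"method": "drive_tool", "body": {
  "moves": [
    [[0.003, 0.005, 0, 0, 0, -0.3, 0.75], [0, 0.01, 0, 0, 0, 0, 0.75], [0, 0.008, 0, 0, 0, 0, 0.75], [0, 0.004, 0, 0, 0, 0, 0.75], [0, 0.002, 0, 0, 0, 0, 0.75], [0, 0, 0, 0, 0, 0, 0.75]]
  ]
}}

```text
time_s: 27.23
tool_pos: [0.3677, 0.3022, 0.0141]
ee_rot: [-1.572, 0.001, -2.623]
ft_force: [-0.2, 0.1, -1.0]
grip_width: 0.064
```

```bash
python3 -c "
from h import *
st();plan(.3665,.302,.013,-60)"
```

```text
t 27.2333 TCP [0.3677 0.3022 0.0141] F [-0.2  0.1 -1. ] w 0.064 rot [-9.010e+01  1.000e-01 -1.503e+02]
TCP [0.3677 0.3022 0.0141] rot [-9.005e+01  6.000e-02 -1.503e+02] alpha -60.3 turn ry -0.3 shift x 0.0012 y 0.0011 z -0.0004 q6 end 1.74
```

>>> {"method": "drive_tool", "body": {
  "moves": [
    [[0.001, 0.001, 0, 0, 0, 0, 0.6], [0, 0, 0, 0, 0, 0, 0.5], [0, 0, 0, 0, 0, 0, 0.4], [0, 0, 0, 0, 0, 0, 0.3], [0, 0, 0, 0, 0, 0, 0.2], [0, 0, 0, 0, 0, 0, 0.15], [0, 0, 0, 0, 0, 0, 0.15], [0, 0, 0, 0, 0, 0, 0.15]]
  ],
  "squeeze": 40
}}

```text
time_s: 27.9
tool_pos: [0.367, 0.3018, 0.0139]
ee_rot: [-1.572, 0.002, -2.623]
ft_force: [-0.5, -0.1, -1.2]
grip_width: 0.03
```

>>> {"method": "drive_tool", "body": {
  "moves": [
    [[0, -0.01, 0, 0, 0, 0, 0.15], [0, -0.02, 0, 0, 0, 0, 0.15], [0, -0.03, 0, 0, 0, 0, 0.15], [0, -0.03, 0, 0, 0, 0, 0.15], [0, -0.02, 0, 0, 0, 0, 0.15], [0, 0, 0, 0, 0, 0, 0.15]]
  ]
}}

```text
time_s: 28.4
tool_pos: [0.3657, 0.3011, 0.1304]
ee_rot: [-1.572, -0.002, -2.623]
ft_force: [0.1, 0.1, -0.7]
grip_width: 0.0299
```

```bash
python3 -c "
from h import *
st();plan(.66,-.129,.12,-60)"
```

```text
t 28.4 TCP [0.3657 0.3011 0.1304] F [ 0.1  0.1 -0.7] w 0.0299 rot [-9.010e+01 -1.000e-01 -1.503e+02]
TCP [0.3657 0.3011 0.1304] rot [-9.0060e+01 -1.1000e-01 -1.5029e+02] alpha -60.29 turn ry -0.3 shift x -0.0399 y 0.0104 z 0.5196 q6 end 0.85
```

>>> {"method": "drive_tool", "body": {
  "moves": [
    [[0, 0, 0.015, 0, 0, 0, 0.15], [-0.002, 0, 0.025, 0, 0, 0, 0.15], [-0.003, 0, 0.03, 0, 0, 0, 0.15], [-0.003, 0, 0.03, 0, 0, 0, 0.15], [-0.003, 0, 0.03, 0, 0, 0, 0.15], [-0.003, 0, 0.03, 0, 0, 0, 0.15], [-0.003, 0, 0.03, 0, 0, 0, 0.15], [-0.003, 0, 0.03, 0, 0, 0, 0.15], [-0.003, 0, 0.03, 0, 0, 0, 0.15], [-0.003, 0, 0.03, 0, 0, 0, 0.15], [-0.003, 0, 0.03, 0, 0, 0, 0.15], [-0.003, 0, 0.03, 0, 0, 0, 0.15], [-0.002, 0, 0.03, 0, 0, 0, 0.15], [-0.002, 0, 0.03, 0, 0, 0, 0.15], [-0.002, 0, 0.03, 0, 0, 0, 0.15], [-0.002, 0, 0.03, 0, 0, 0, 0.15], [0, 0, 0.025, 0, 0, 0, 0.15], [0, 0, 0.015, 0, 0, 0, 0.15], [0, 0, 0, 0, 0, 0, 0.15], [0, 0, 0, 0, 0, 0, 0.15]]
  ]
}}

```text
time_s: 30.07
tool_pos: [0.6532, -0.1339, 0.1152]
ee_rot: [-1.586, -0.014, -2.621]
ft_force: [0.5, -0.1, -2.9]
grip_width: 0.0299
```

```bash
python3 -c "
from h import *
st();plan(.66,-.129,.05,-60)"
```

```text
t 30.0667 TCP [ 0.6532 -0.1339  0.1152] F [ 0.5 -0.1 -2.9] w 0.0299 rot [ -90.8   -0.8 -150.2]
TCP [ 0.6532 -0.1339  0.1152] rot [ -90.85   -0.81 -150.18] alpha -60.18 turn ry -0.2 shift x -0.0084 y 0.0652 z -0.0009 q6 end 0.85
```

>>> {"method": "drive_tool", "body": {
  "moves": [
    [[-0.004, 0.005, 0, 0.8, 0, 0.8, 0.15], [-0.004, 0.015, 0, 0, 0, 0, 0.15], [0, 0.018, 0, 0, 0, 0, 0.15], [0, 0.018, 0, 0, 0, 0, 0.15], [0, 0.01, 0, 0, 0, 0, 0.15], [0, 0, 0, 0, 0, 0, 0.15]]
  ]
}}

```text
time_s: 30.57
tool_pos: [0.6576, -0.1241, 0.0422]
ee_rot: [-1.577, -0.004, -2.618]
ft_force: [0.7, 0.3, -2.1]
grip_width: 0.03
```

```bash
python3 -c "
from h import *
st();plan(.66,-.129,.017,-60)"
```

```text
t 30.5667 TCP [ 0.6576 -0.1241  0.0422] F [ 0.7  0.3 -2.1] w 0.03 rot [ -90.3   -0.2 -150. ]
TCP [ 0.6576 -0.1241  0.0422] rot [ -90.35   -0.21 -149.98] alpha -59.98 turn ry 0.0 shift x 0.0003 y 0.0252 z 0.0054 q6 end 0.85
```

>>> {"method": "drive_tool", "body": {
  "moves": [
    [[0, 0.002, 0.005, 0.3, 0, 0.2, 0.15], [0, 0.007, 0, 0, 0, 0, 0.15], [0, 0.006, 0, 0, 0, 0, 0.15], [0, 0.003, 0, 0, 0, 0, 0.15], [0, 0.002, 0, 0, 0, 0, 0.15], [0, 0, 0, 0, 0, 0, 0.15]]
  ]
}}

```text
time_s: 31.07
tool_pos: [0.6608, -0.1279, 0.0217]
ee_rot: [-1.57, 0.001, -2.616]
ft_force: [0.2, 0.5, -2.4]
grip_width: 0.03
```

```bash
python3 -c "
from h import *
st();plan(.66,-.129,.017,-60)"
```

```text
t 31.0667 TCP [ 0.6608 -0.1279  0.0217] F [ 0.2  0.5 -2.4] w 0.03 rot [-9.000e+01  1.000e-01 -1.499e+02]
TCP [ 0.6608 -0.1279  0.0217] rot [-8.9960e+01  6.0000e-02 -1.4991e+02] alpha -59.91 turn ry 0.1 shift x 0.0012 y 0.0047 z 0.0005 q6 end 0.85
```

>>> {"method": "drive_tool", "body": {
  "moves": [
    [[0.001, 0.002, 0, 0, 0, 0, 0.15], [0, 0.0015, 0, 0, 0, 0, 0.15], [0, 0.001, 0, 0, 0, 0, 0.15], [0, 0.0008, 0, 0, 0, 0, 0.15], [0, 0.0005, 0, 0, 0, 0, 0.15], [0, 0, 0, 0, 0, 0, 0.4], [0, 0, 0, 0, 0, 0, 0.6], [0, 0, 0, 0, 0, 0, 0.7], [0, 0, 0, 0, 0, 0, 0.7], [0, -0.01, 0, 0, 0, 0, 0.7], [0, -0.03, 0, 0, 0, 0, 0.7], [0, -0.03, 0, 0, 0, 0, 0.7], [0, -0.03, 0, 0, 0, 0, 0.7], [0, -0.03, 0, 0, 0, 0, 0.7], [0, 0, 0, 0, 0, 0, 0.7]]
  ]
}}

```text
time_s: 32.32
tool_pos: [0.66, -0.1287, 0.1561]
ee_rot: [-1.568, 0.003, -2.617]
ft_force: [0.3, -0.1, 0.4]
grip_width: 0.0599
```

>>> {"method": "drive_tool", "body": {
  "moves": [
    [[0.03, 0, -0.015, 0, 0, 0, 0.7], [0.03, 0, -0.015, 0, 0, 0, 0.7], [0.03, 0, -0.015, 0, 0, 0, 0.7], [0.03, 0, -0.015, 0, 0, 0, 0.7], [0.03, 0, -0.015, 0, 0, 0, 0.7], [0.03, 0, -0.015, 0, 0, 0, 0.7], [0.03, 0, -0.015, 0, 0, 0, 0.7], [0.03, 0, -0.015, 0, 0, 0, 0.7], [0.03, 0, -0.015, 0, 0, 0, 0.7], [0.03, 0, -0.015, 0, 0, 0, 0.7], [0, 0, 0, 0, 0, 0, 0.7], [0, 0, 0, 0, 0, 0, 0.7]]
  ]
}}

```text
time_s: 33.32
tool_pos: [0.3114, -0.1479, 0.1568]
ee_rot: [-1.554, 0.01, -2.615]
ft_force: [0.8, -0.1, 0.2]
grip_width: 0.0601
```

```bash
python3 -c "
from h import *
st()
a=get_image('top');b=get_image('side');cv2.imwrite('pics/topF.png',a[:,:,::-1])
o=np.hstack([cv2.resize(a[130:260,150:500],(800,297),interpolation=cv2.INTER_CUBIC)])
p=cv2.resize(b[150:350,180:420],(357,298),interpolation=cv2.INTER_CUBIC)
q=cv2.resize(b[340:430,200:310],(364,298),interpolation=cv2.INTER_CUBIC)
r=np.hstack([p,q,np.zeros((298,79,3),np.uint8)]);cv2.imwrite('pics/c10.png',np.vstack([o,r])[:,:,::-1])"
```

```text
t 33.3167 TCP [ 0.3114 -0.1479  0.1568] F [ 0.8 -0.1  0.2] w 0.0601 rot [ -89.     0.6 -149.8]
```

View pics/c10.png

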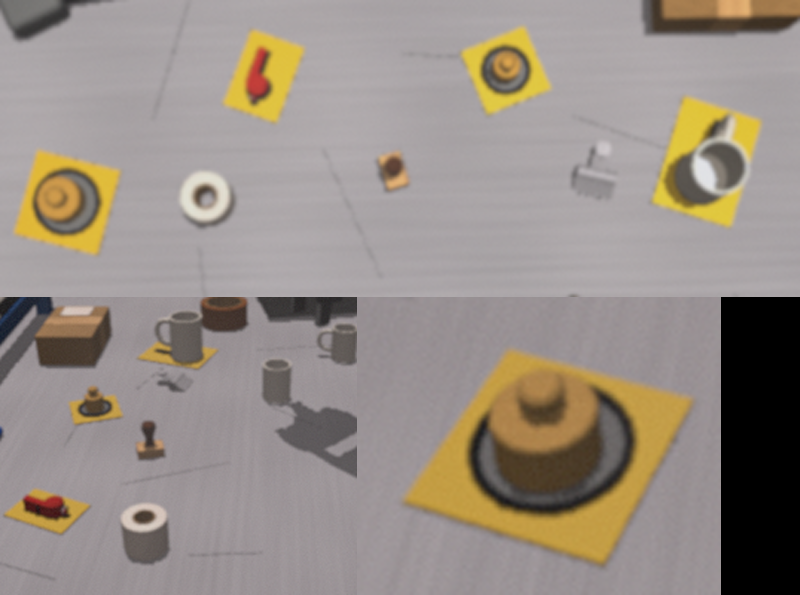

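Run:
```python
from h import *
im=cv2.imread("pics/topF.png")
def circ(b,z,f,name):
    c=crop(im,*b);hsv=cv2.cvtColor(c,cv2.COLOR_BGR2HSV);k=biggest(f(hsv,c));(x,y),r=cv2.minEnclosingCircle(k);p=full((x,y),*b[:2]);print(name,p.round(1),"diam px",2*r/K,world(p,z)[0].round(4))
    return
br=lambda h,c:(h[...,1]>110)&(h[...,0]<20)&(c.max(2)>90)
circ((164,203,192,234),.03,br,"big (target .5213,.3765)")
circ((361,150,381,170),.03,br,"small (target .66,-.129)")
b=(250,145,280,182);c=crop(im,*b);h=cv2.cvtColor(c,cv2.COLOR_BGR2HSV);m=(h[...,1]>120)&((h[...,0]<8)|(h[...,0]>170))
k=biggest(m);d=np.zeros(m.shape,np.uint8);cv2.drawContours(d,[k],-1,1,-1);D=cv2.distanceTransform(d,cv2.DIST_L2,5);q=np.argwhere(D>D.max()-.8).mean(0)[::-1];w=world(full(q,*b[:2]),.017)[0,:2]
P=world(full(np.argwhere(d>0)[:,::-1],*b[:2]),.017)[:,:2];R=P[np.linalg.norm(P-w,axis=1)>.02].mean(0)-w;print("whistle",w,"(target .6475,.1543) dir of far",np.degrees(np.arctan2(R[1],R[0])),"drawn -5.3")
# mug: rim ellipse centre and handle tip read off the crop
s=350/800
px=lambda x,y:[150+x*s,130+y*s]
M=world([px(720,164)],.082)[0];H=world([px(729,119)],.067)[0];r=world([px(691,164),px(749,164)],.082);print("mug",M,"diam",np.linalg.norm(r[0]-r[1]),"handle dir",np.degrees(np.arctan2(*(H-M)[1::-1])),"drawn -19.6")
```

```text
big (target .5213,.3765) [[175. 216.]] diam px 21.799959818522137 [0.523  0.3783 0.03  ]
small (target .66,-.129) [[371.  158.2]] diam px 13.188276926676432 [ 0.6585 -0.127   0.03  ]
whistle [0.64547356 0.1540206 ] (target .6475,.1543) dir of far -5.141328350594024 drawn -5.3
mug [ 0.53094295 -0.34863309  0.082     ] diam 0.06264126968873271 handle dir -18.02261248401055 drawn -19.6
```

All within about 3 mm and 2°. Hand in.

```bash
python3 -c "
from station import *
print(finish_job())"
```

```text
the job is handed in; nothing more can be done
None
```

I put all four things back in their homes and handed the job in. The arm's clock read about 33 s, and no verdict was reported.

The last top-view measurements, all well inside the 12 mm and 0.3 rad limits:

| Thing | Distance from home | Direction error |
|---|---|---|
| Mug | about 1 mm | handle about 1.5° off the drawn one |
| Whistle | about 2 mm | under 1° |
| Big weight | about 2.5 mm from the wide nest's centre | – |
| Small weight | about 2.5 mm from the narrow nest's centre | – |

- **Seating and bystanders:** in the final pictures the mug stood upright and both weights sat flat in their nests. The stamp, label roll and clip looked undisturbed. I judged all of this by eye, not by measuring.
- **Final state:** the gripper was empty, raised and away from everything.
- **Failed grasp:** the first try at the whistle closed above it and did not move it. The side view put the fingertips only about 1–9 mm ahead of the TCP, depending on opening, not the stated `finger_overhang` of 25 mm. I used the observed values for the remaining grasps, and they all held.

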